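# Find the heavy side of a wheel on the balancing stand

## Robot

A 6-joint arm with a two-finger parallel gripper is mounted at the origin on a cart in front of the work surface, level with it; the furniture and walls round the work are solid. World frame = base frame: x ahead of the robot, y to its left, z up, the work surface at z = 0. Lengths are in m, angles in rad, forces in N, time in s.
With the tool pointing down it reaches from about 0.375 to 0.9 m from the base axis. Payload 3.1 kg.
Tool frame: the origin (TCP) lies on the mounting face of the last link; the fingertips stand 173 mm ahead of it and the grasp point (between the pads) lies 155 mm ahead of it (bot.finger_overhang is the distance from the TCP to the fingertips, in m); x points along the fingers, y is the direction in which the jaws open and shut, and the axes are right-handed (so a half turn about x gives the same grasp; the last joint's range is limited). The gripper opens to 85 mm and grips with 20 to 120 N. Pads are 22 mm wide; open, the fingers measure 114 mm over their backs; the gripper's body (76 mm by 85 mm) begins 54 mm behind the grasp point. The pads swing forward as they close: fully open they stand 13 mm farther back than shut.
Start: joints at [1.02, 0.527, 1.433, -0, 1.181, -0.178], TCP at [0.227, 0.582, 0.405] pointing down, gripper open.
Joint ranges: [-3.08, 3.08], [-0.75, 2.2], [0.22, 2.44], [-1.43, 4.57], [0, 2.65], [-2.85, 2.85]. Speed limits (rad/s): [2.79, 2.79, 3.14, 3.14, 3.14, 3.14].

## Interface

Orientations are given as a unit quaternion [w, x, y, z].
In Python, from rig import bot gives the robot as it stands. The module is installed in compiled form; this text tells all that it offers.
- The arm moves only by the tool carry_out, never from a script. Its argument "plan" is a list of rows, each an object with "slide": the shift along the world's x, y, z in units of 40 mm (1.0 is 40 mm), a list of three; "turn": the turn about the world's z in units of 6 degrees (1.0 is 6 degrees). In form: [{"slide": [tx, ty, tz], "turn": turn}, ...]. A call has exactly 8 rows; each row is the pose to reach, as a shift and turn from the pose commanded when the call began; what a row does not reach only later rows make up. A row lasts 1/12 s, in which the tool goes at most 41.7 mm and 7.16 degrees, less where a joint would pass 70% of its speed; a pose out of reach is approached as far as the arm can. A call with a gripper value outside its range is refused whole. "hand" is the opening, from -1 (shut) to 1 (fully open), set as the call begins (left out, the last holds). The fingers move at their own pace and stop on an object; "newtons" is the grip in N (left out, the last holds). Time passes only in rows, so rows that repeat a pose let the fingers close, or fill a call up. It gives the time, the measured TCP pose, the force and the opening at its end, in the units of the state.
- bot.sense(): the state, without advancing time (a new reading comes with each control period).
- bot.capture(name): name is "scene" or "top" or "wrist"; returns (picture, depth): 420x560x3 uint8, red, green, blue; 420x560 float32, m along the optical axis (not along the pixel's ray), 0 where there is no reading.
- bot.get_calibration(name): a dict with "fovy" (degrees; the focal length in pixels is half the picture's height over the tangent of half this angle, whatever the lens; pixels are square), "cx", "cy" (the principal point, pixels), "rvec" (rotation vector, rad) and "tvec" (3), from world to camera coordinates, as OpenCV has them; the wrist camera has in their place "T_tool_cam" (4x4, takes a point from camera to tool coordinates, whose origin is the TCP and whose axes are the tool frame's). Camera axes: x right, y down, z forward; pixel columns grow to the right and rows downward; lengths in m; the calibration is good to about 2 mm. A picture is of the moment at which its call begins: read the wrist's pose just before it. get_calibration takes no time and is no camera call.
- bot.close_job(): hands the job in, once; it reports no verdict.
The state is a dict: "clock": time; "joint_pos": joint angles; "joint_velocities": joint speeds; "joint_efforts": joint torques, N m; "tool_pos": TCP position; "ee_rot": TCP orientation; "wrist_force": force on the tool from outside, world axes, zero at the start; "moment": the same for the moment, N m; "finger_gap": finger opening in m.
Only numpy, scipy, OpenCV 4.12 (cv2) and the standard library are available. Lean on these libraries where they do the work, as an engineer would, in place of code of your own. Each camera call takes 0.05 s, during which the arm holds its last target.

## Task

The wheel on the balancing stand has a heavy slug hidden somewhere inside it, and its stiff bearing lets it stay wherever it is left. Turn the wheel by hand to feel where its heavy side is, bring that side straight down below the axle, and finish while still gripping the wheel by its rim, holding it still there. Leave the other things on the bench where they lie.

Things in the scene. Friction and masses are not known exactly. Their poses are not given: they have to be found in the camera images.
- stand: Grey balancing stand, fixed: base plate 165 x 120 mm, its top 16 mm above the bench, an upright at the back, one overhung wheel in front. Origin on the bench below the middle of the wheel; x runs along the axle from the wheel to the upright (roughly away from the robot), y left, z up. Base reaches from x -43 to +123 mm; upright x 75 to 105 mm, 44 mm wide, 112 mm high.
- wheel_centre (a point): Centre of the wheel, on the axle, 115 mm above the bench, half-way through its thickness; axes as the stand. The wheel is a plain aluminium disc 130 mm in diameter, 16 mm thick, with flat smooth faces and a dark line round its rim; hub nut 26 mm in diameter in front, reaching 18 mm before the centre; axle 16 mm in diameter behind. It turns without end.
- bearing (a point): Front end of the dark bearing housing (48 mm in diameter), on the axle 65 mm behind the wheel centre. Bearing friction is about 0.27 N m. The heavy slug pulls with about 0.17 to 0.25 N m when level with the axle, so the wheel stays as left; raising the heavy side takes more effort than lowering it. At the start the heavy side is at least 50 degrees from straight down.
- red_dot (a point): Red paint dot 9 mm in diameter on the front face of the wheel, 30 mm from the axle; it turns with the wheel. It only shows how far the wheel has turned: the heavy side may lie in any direction from it.
- setting_ring: Bystander: steel ring 45 mm wide, 12 mm high. Origin at the centre of its underside.
- hex_key_0: Bystander: black hex key 27 x 65 x 6 mm. Origin at the centre of its underside.
- marker_black: Bystander: white marker pen with black cap, 18 x 138 x 19 mm, lying in front of the stand. Origin at the centre of its underside.
- screwdriver_a: Bystander: red-handled screwdriver 25 x 166 x 22 mm. Origin at the centre of its underside.
- coupling_d: Bystander: threaded coupling with red nut, 31 x 28 mm, 56 mm high, standing. Origin at the centre of its underside.
- loupe: Bystander: black round loupe 36 mm wide, 19 mm high. Origin at the centre of its underside.
- gauge_block_d: Bystander: steel gauge block 9 x 35 x 30 mm high. Origin at the centre of its underside.
Things that resemble listed ones, but are neither listed nor needed, are in the scene too. There is more than one size of the stand; the job needs the larger.

How it is judged:
At the end, for the whole second after the job is handed in: The wheel's heavy side points straight down within 20 degrees, the wheel is at rest (under 0.1 rad/s), the fingers still grip the disc (over 8 N on it), and no bystander lies more than 30 mm from where it was (height (world z) of wheel_c3 below 0.07553 m and contact force between the fingers and wheel_c0 above 8 N and velocity of joint wheel between -0.1 and 0.1 rad/s and distance of each of setting_ring, hex_key_0, marker_black, screwdriver_a, coupling_d, loupe, gauge_block_d from where it was at the start of the episode below 0.03 m); the arm keeps its last pose, push and grip.
It fails at once if a bystander is pushed more than 30 mm (distance of any of setting_ring, hex_key_0, marker_black, screwdriver_a, coupling_d, loupe, gauge_block_d from where it was at the start of the episode above 0.03 m).
It also fails if it takes over 72 s, if anything falls off the work surface, if the arm or the gripper's body presses on something with over 40 N, if the wrist force passes 120 N, or if a joint passes its speed limit or range.

## Working session

There is one attempt and no reset: what is moved stays moved. The work goes in short steps, Python scripts to look and compute and a tool call to move; the robot and the scene stay as the last step left them, time stands still between calls to the robot, and variables do not carry over. Pictures are saved under pics/ and viewed, and the job is handed in when it is done.

Besides the shell and the picture viewer there is one more tool, called after "Request:" as a command line: name --argument value ..., lists and objects as JSON in quotes. carry_out: Moves the arm, as the interface text tells. Its arguments: {"type":"object","properties":{"plan":{"type":"array"},"hand":{"type":"number"},"newtons":{"type":"number"}},"required":["plan"]}

```bash
mkdir -p pics; ls
cat > h.py <<'E'
import numpy as np,cv2
from rig import bot
def save(n,im): cv2.imwrite('pics/'+n+'.png',im[:,:,::-1])
def K(c):
    f=210/np.tan(np.radians(c['fovy'])/2); return f
E
python3 - <<'E'
from h import *
s=bot.sense(); print({k:np.round(v,3) for k,v in s.items()})
for n in('scene','top','wrist'):
    im,d=bot.capture(n); save(n+'0',im); np.savez('pics/'+n+'0.npz',im=im,d=d); c=bot.get_calibration(n); print(n,c)
E
```

```text
pics
{'clock': np.float64(0.0), 'joint_pos': array([ 1.021,  0.528,  1.434,  0.   ,  1.181, -0.179]), 'joint_velocities': array([-0.002, -0.   ,  0.   ,  0.   , -0.002,  0.001]), 'joint_efforts': array([ 0.0000e+00, -4.4235e+01, -1.7803e+01, -0.0000e+00,  8.0000e-03,
       -0.0000e+00]), 'tool_pos': array([0.227, 0.582, 0.404]), 'ee_rot': array([ 0.695,  0.13 ,  0.695, -0.131]), 'wrist_force': array([ 0.439,  0.042, -0.584]), 'moment': array([ 0.013, -0.001, -0.006]), 'finger_gap': np.float64(0.086)}
scene {'fovy': 54.99667476013789, 'cx': 283.46272572696137, 'cy': 216.38977109246247, 'rvec': array([ 1.97888497, -0.53190003,  0.36631738]), 'tvec': array([-0.46864999,  0.20850517,  0.9892105 ])}
top {'fovy': 47.70674969967525, 'cx': 278.60328983424273, 'cy': 205.5977238745097, 'rvec': array([ 2.14222902, -2.05987305,  0.22336735]), 'tvec': array([-0.03792405,  0.53434316,  1.24266636])}
wrist {'fovy': 60.24410146313767, 'cx': 280.93793859446686, 'cy': 208.52830214967184, 'T_tool_cam': array([[ 1.49204761e-03, -2.77129521e-01,  9.60831412e-01,
         3.05507008e-02],
       [ 9.99998844e-01,  6.94782179e-04, -1.35247580e-03,
        -3.25775213e-04],
       [-2.92757573e-04,  9.60832319e-01,  2.77130237e-01,
        -6.99909202e-02],
       [ 0.00000000e+00,  0.00000000e+00,  0.00000000e+00,
         1.00000000e+00]])}
```

View pics/scene0.png

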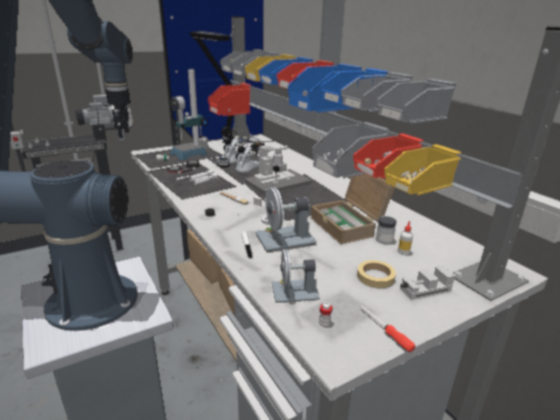

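View pics/top0.png

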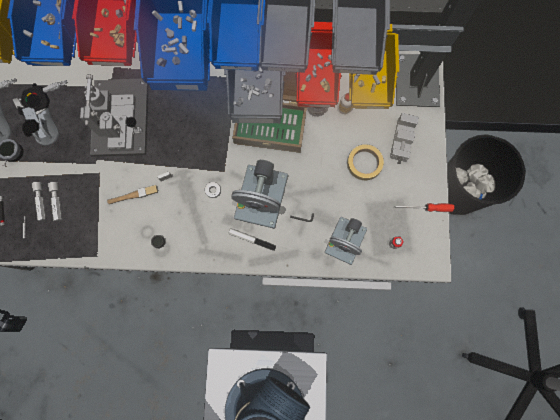

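View pics/wrist0.png

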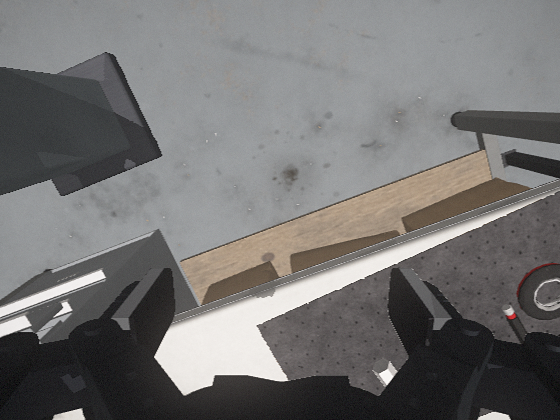

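The larger stand is near pixel (258,192) in the top view, with its wheel edge around (256,200). In the scene view it is near (275,210). The marker lies just in front of it at (252,239). Next I'll measure positions.

```bash
cat >> h.py <<'E'
def world(n,d,c=None,T=None):
    c=c or bot.get_calibration(n); f=K(c)
    v,u=np.mgrid[:420,:560]
    P=np.stack([(u-c['cx'])/f*d,(v-c['cy'])/f*d,d],-1)
    if n=='wrist':
        M=T@c['T_tool_cam']; return P@M[:3,:3].T+M[:3,3]
    R=cv2.Rodrigues(c['rvec'])[0]; return (P-c['tvec'])@R
def Ttool(s):
    from scipy.spatial.transform import Rotation as Ro
    q=np.array(s['ee_rot']); T=np.eye(4); T[:3,:3]=Ro.from_quat(q[[1,2,3,0]]).as_matrix(); T[:3,3]=s['tool_pos']; return T
E
python3 - <<'E'
from h import *
for n in('top','scene'):
    z=np.load('pics/%s0.npz'%n); im,d=z['im'],z['d']; W=world(n,d)
    if n=='top':
        for (v,u) in [(250,180),(250,300),(194,254),(200,256),(170,263),(215,345),(239,252),(216,300),(189,212)]: print(v,u,W[v,u].round(3))
        print('wheel pts')
        m=(W[...,2]>.15)&(d>0); m[:, :225]=0; m[:,300:]=0; m[:170]=0; m[230:]=0
        p=W[m]; print(len(p),p[:,2].max()); 
        pc=p[:,:2]; mu=pc.mean(0); w,V=np.linalg.eigh(np.cov((pc-mu).T)); print(mu,np.sqrt(w),V)
        q=(pc-mu)@V; print(q.min(0),q.max(0))
        save('topz',cv2.resize(im[130:260,180:380],(800,520),interpolation=cv2.INTER_CUBIC))
    else: save('scz',cv2.resize(im[160:310,210:360],(600,600),interpolation=cv2.INTER_CUBIC))
E
```

```text
250 180 [0.41  0.256 0.001]
250 300 [ 0.423 -0.081  0.002]
194 254 [0.535 0.044 0.182]
200 256 [0.526 0.04  0.156]
170 263 [0.611 0.026 0.14 ]
215 345 [ 0.529 -0.207 -0.004]
239 252 [0.446 0.054 0.018]
216 300 [ 0.521 -0.078 -0.   ]
189 212 [ 0.591  0.179 -0.003]
wheel pts
329 0.18548003150324502
[0.53203564 0.04219483] [0.00519569 0.02925189] [[-0.98078392  0.19509714]
 [ 0.19509714  0.98078392]]
[-0.01031728 -0.05261322] [0.00688086 0.05754294]
```

View pics/topz.png

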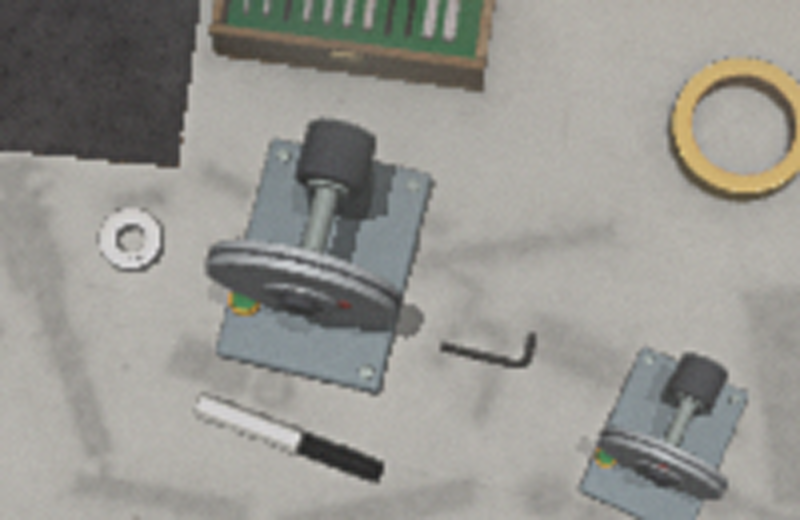

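View pics/scz.png

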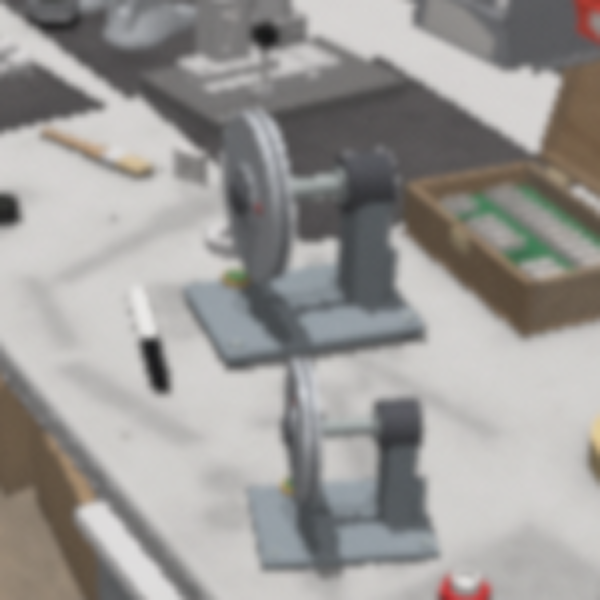

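Run:
```python
from h import *
for n in('top','scene'):
    z=np.load('pics/%s0.npz'%n); im,d=z['im'],z['d']; W=world(n,d)
    c0=np.array([.53,.042])
    near=(np.hypot(W[...,0]-.532,W[...,1]-.042)<.08)&(d>0)&(W[...,2]>.06)&(W[...,2]<.19)
    # base plate
    hs=(W[...,2]>.009)&(W[...,2]<.024)&(np.abs(W[...,0]-.56)<.13)&(np.abs(W[...,1]-.03)<.12)
    hsv=cv2.cvtColor(im,cv2.COLOR_RGB2HSV)
    hs&=(hsv[...,1]>25)&(hsv[...,0]>85)&(hsv[...,0]<125)
    l,lab,st,_=cv2.connectedComponentsWithStats(hs.astype(np.uint8)); 
    if l>1:
        print(n,'base',cv2.minAreaRect(W[hs][:,:2].astype(np.float32)),W[hs][:,2].mean())
    # front-face plane: RANSAC
    P=W[near]; rng=np.random.default_rng(0); best=None
    for i in range(3000):
        a,b,c=P[rng.choice(len(P),3,False)]; nn=np.cross(b-a,c-a); L=np.linalg.norm(nn)
        if L<1e-5: continue
        nn/=L
        if abs(nn[2])>.15: continue
        k=np.abs((P-a)@nn)<.002
        if best is None or k.sum()>best.sum(): best=k
    Q=P[best]; mu=Q.mean(0); w,v=np.linalg.eigh(np.cov((Q-mu).T)); nrm=v[:,0]*np.sign(v[0,0]); print(n,len(P),len(Q),'plane',mu,nrm,np.sqrt(w))
    print(' yaw',np.degrees(np.arctan2(nrm[1],nrm[0])),'offset',mu@nrm)
    t=np.array([-nrm[1],nrm[0]]);print(' lateral range',(Q[:,:2]@t).min(),(Q[:,:2]@t).max(),'z',Q[:,2].min(),Q[:,2].max())
    # red dot
    r=near&((hsv[...,0]<8)|(hsv[...,0]>172))&(hsv[...,1]>90); print(' red',r.sum(),W[r].mean(0) if r.any() else None, np.argwhere(r).mean(0))
```

```text
top base ((0.5722288489341736, 0.035292502492666245), (0.11484996974468231, 0.16052819788455963), 78.6056900024414) 0.016002168236678195
top 886 348 plane [0.52631937 0.04339025 0.13249539] [ 0.9808238  -0.19474276 -0.00774175] [0.000754   0.03281169 0.03585983]
 yaw -11.230037415085604 offset 0.5067508803851325
 lateral range 0.0840242867464126 0.21039699796199676 z 0.06092408247004123 0.18169442110986492
 red 3 [0.51952573 0.01508832 0.11959497] [206. 266.]
scene base ((0.5474801659584045, 0.024792049080133438), (0.08160462975502014, 0.09785046428442001), 77.33502960205078) 0.01762965098024294
scene 792 351 plane [0.52517308 0.03529328 0.12241293] [ 0.9806649  -0.19569191 -0.0010116 ] [0.00078339 0.03359161 0.03517073]
 yaw -11.28515172093843 offset 0.5079883610725786
 lateral range 0.08105904602478037 0.2122622602359361 z 0.06030105352026134 0.18221498405900619
 red 0 None [nan nan]<stdin>:26: RuntimeWarning: Mean of empty slice.
  ret = um.true_divide(
```

Run:
```python
from h import *
s=bot.sense(); T=Ttool(s); print(T.round(3)); 
for k in(1,-1): y=k*T[:3,1]; print(np.degrees(np.arctan2(y[1],y[0])))
C=np.array([.5342,.0435,.115]); print((C+[0,0,.055+.155]-T[:3,3])/.04, s['clock'])
```

```text
[[-0.001  0.363  0.932  0.227]
 [-0.001  0.932 -0.363  0.582]
 [-1.    -0.002 -0.     0.404]
 [ 0.     0.     0.     1.   ]]
68.69705783930544
-111.30294216069456
[  7.6830026  -13.46432425  -1.973732  ] 0.15
```

Request:
carry_out --plan '[{"slide": [0.48, -0.84, 0], "turn": -0.83}, {"slide": [0.96, -1.68, 0], "turn": -1.67}, {"slide": [1.44, -2.52, 0], "turn": -2.5}, {"slide": [1.92, -3.36, 0], "turn": -3.33}, {"slide": [2.4, -4.2, 0], "turn": -4.17}, {"slide": [2.88, -5.04, 0], "turn": -5}, {"slide": [3.36, -5.88, 0], "turn": -5.83}, {"slide": [3.84, -6.72, 0], "turn": -6.66}]' --hand 0.1 --newtons 30

```text
clock: 0.82
tool_pos: [0.381, 0.3118, 0.4046]
ee_rot: [0.608, 0.361, 0.608, -0.362]
wrist_force: [-0.1, 0.2, -0.1]
finger_gap: 0.0472
```

Request:
carry_out --plan '[{"slide": [0.48, -0.84, 0], "turn": -0.83}, {"slide": [0.96, -1.68, 0], "turn": -1.67}, {"slide": [1.44, -2.52, 0], "turn": -2.5}, {"slide": [1.92, -3.36, 0], "turn": -3.33}, {"slide": [2.4, -4.2, 0], "turn": -4.17}, {"slide": [2.88, -5.04, 0], "turn": -5}, {"slide": [3.36, -5.88, 0], "turn": -5.83}, {"slide": [3.84, -6.74, 0], "turn": -6.66}]'

```text
clock: 1.48
tool_pos: [0.5347, 0.0421, 0.4046]
ee_rot: [-0.447, -0.547, -0.448, 0.548]
wrist_force: [0.2, 0.4, -0.4]
finger_gap: 0.0468
```

Run:
```python
from h import *
s=bot.sense(); T=Ttool(s); print(T.round(4),s['finger_gap'],s['clock'],s['wrist_force'],s['moment'],s['joint_velocities'].round(2))
im,d=bot.capture('wrist'); save('w1',im); np.savez('pics/w1.npz',im=im,d=d)
W=world('wrist',d,T=T)
near=(np.hypot(W[...,0]-.532,W[...,1]-.042)<.08)&(d>0)&(W[...,2]>.17)&(W[...,2]<.19)
near&=(np.abs((W[...,0]-.5342)*.9807-(W[...,1]-.0435)*.1953)<.02)
v,u=np.nonzero(near);print(len(u),u.min(),u.max(),v.min(),v.max(),W[near].mean(0),W[near].max(0))
y=T[:3,1];print(np.degrees(np.arctan2(y[1],y[0])))
s=bot.sense();print(s['tool_pos'])
```

```text
[[-4.000e-04  9.800e-01 -1.991e-01  5.347e-01]
 [ 3.000e-04 -1.991e-01 -9.800e-01  4.210e-02]
 [-1.000e+00 -5.000e-04 -2.000e-04  4.046e-01]
 [ 0.000e+00  0.000e+00  0.000e+00  1.000e+00]] 0.04675175669671966 1.4833 [ 0.15982672  0.43332664 -0.44900572] [-0.01709671 -0.01217771  0.019234  ] [-0.75  0.25 -0.45  0.    0.19  0.29]
3083 265 293 160 278 [0.53512474 0.04780083 0.17696976] [0.5485179  0.08081813 0.18181864]
-11.486269114351073
[0.53907044 0.03635525 0.40496146]
```

View pics/w1.png

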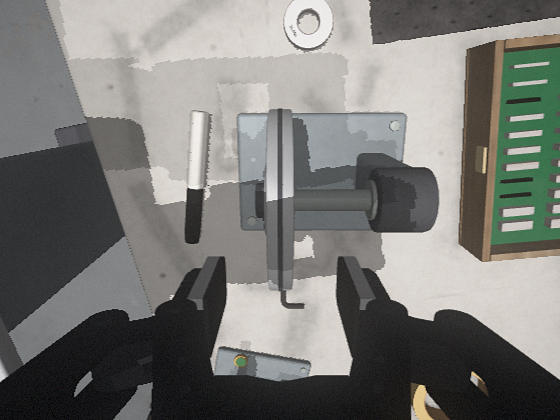

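The wheel's rim spans columns 268–294 and rows 110–290, and it sits between the open fingers. The arm was still settling in that frame, so I'll re-measure at rest.

Run:
```python
from h import *
for k in range(3): bot.capture('wrist'); print(bot.sense()['tool_pos'])
s=bot.sense(); T=Ttool(s)
im,d=bot.capture('wrist'); 
W=world('wrist',d,T=T)
n=np.array([.9807,-.1953]);t=np.array([.1953,.9807])
a=(W[...,:2]-[.5342,.0435])@n; b=(W[...,:2]-[.5342,.0435])@t
m=(abs(a)<.02)&(abs(b)<.07)&(d>0)&(W[...,2]>.15)&(W[...,2]<.19)
print(m.sum(),a[m].min(),a[m].max(),np.percentile(a[m],[2,50,98]),b[m].min(),b[m].max(),W[m][:,2].max())
P=np.c_[a[m],b[m]];top=W[...,2][m]>.172
print(np.polyfit(b[m],a[m],1))
zz=W[...,2][m]; rr=zz>.168; A=np.c_[2*b[m][rr],2*zz[rr],np.ones(rr.sum())];q=np.linalg.lstsq(A,b[m][rr]**2+zz[rr]**2,rcond=None)[0];print('circle b,z',q[:2],np.sqrt(q[2]+q[0]**2+q[1]**2))
y=T[:3,1];print(np.degrees(np.arctan2(y[1],y[0])),T[:3,3],s['wrist_force'],s['moment'],s['clock'])
```

```text
[0.53736745 0.03905778 0.40480309]
[0.53558335 0.04128711 0.40445177]
[0.53435613 0.04287564 0.40421166]
4414 -0.008041711310309625 0.00797334936607191 [-0.00764213  0.0001797   0.00758087] -0.05364258223129841 0.05589474364028172 0.18212467697986914
[ 5.08065017e-04 -3.11200414e-05]
circle b,z [0.00057108 0.11720185] 0.06302983109290397
-11.337761237550877 [0.53435613 0.04287564 0.40421166] [-0.3770949  -0.19435592 -0.32638431] [ 0.0033698  -0.01140723 -0.02428434] 1.6833
```

The wrist camera agrees with the first measurement to about 1 mm: centre (0.534, 0.0435), axle yaw -11.3°. I'll go down and grip the top of the rim.

Request:
carry_out --plan '[{"slide": [0, 0, -0.4], "turn": 0}, {"slide": [0, 0, -0.8], "turn": 0}, {"slide": [0, 0, -1.2], "turn": 0}, {"slide": [0, 0, -1.5], "turn": 0}, {"slide": [0, 0, -1.75], "turn": 0}, {"slide": [0, 0, -1.9], "turn": 0}, {"slide": [0, 0, -2.0], "turn": 0}, {"slide": [0, 0, -2.0], "turn": 0}]'

```text
clock: 2.4
tool_pos: [0.5339, 0.0445, 0.3242]
ee_rot: [-0.449, -0.546, -0.449, 0.547]
wrist_force: [-0.4, 0.1, -0.1]
finger_gap: 0.0467
```

Request:
carry_out --plan '[{"slide": [0, 0, 0], "turn": 0}, {"slide": [0, 0, 0], "turn": 0}, {"slide": [0, 0, 0], "turn": 0}, {"slide": [0, 0, 0], "turn": 0}, {"slide": [0, 0, 0], "turn": 0}, {"slide": [0, 0, 0], "turn": 0}, {"slide": [0, 0, 0], "turn": 0}, {"slide": [0, 0, 0], "turn": 0}]' --hand -1 --newtons 40

```text
clock: 3.07
tool_pos: [0.5342, 0.0439, 0.3255]
ee_rot: [0.449, 0.547, 0.449, -0.546]
wrist_force: [-2.2, 0.7, 6.6]
finger_gap: 0.0153
```

```bash
cat >> h.py <<'E'
C=np.array([.5342,.0435,.115]);n3=np.array([.9807,-.1953,0]);t3=np.array([.1953,.9807,0])
def st():
    s=bot.sense(); p=np.array(s['tool_pos']); g=p-[0,0,.155]-C
    F=np.array(s['wrist_force']);M=np.array(s['moment'])
    al=np.degrees(np.arctan2(g@t3,g[2])); r=np.hypot(g@t3,g[2])
    tq=-(M+np.cross(p-C,F))@n3   # torque on wheel by tool about axle n
    Ft=np.cos(np.radians(al))*(F@t3)-np.sin(np.radians(al))*F[2]
    o=dict(clk=s['clock'],al=al,r=r,ax=g@n3,F=F.round(2),Ft=Ft,Mn=M@n3,tq=tq,gap=s['finger_gap'],v=abs(s['joint_velocities']).max())
    print({k:np.round(v,4) for k,v in o.items()}); return s,o
def arc(a0,a1,r=.055,N=8):
    out=[]
    for a in np.radians(np.linspace(a0,a1,N+1)[1:]):
        d=r*((np.sin(a)-np.sin(np.radians(a0)))*t3+np.array([0,0,np.cos(a)-np.cos(np.radians(a0))])); out.append((d/.04).round(3).tolist())
    print(a0,a1,out)
E
python3 - <<'E'
from h import *
st()
for a in ((0,12),(12,24),(24,36),(36,48),(48,60)): arc(*a)
E
```

```text
{'clk': np.float64(3.0667), 'al': np.float64(0.4039), 'r': np.float64(0.0555), 'ax': np.float64(-0.0001), 'F': array([-2.16,  0.69,  6.63]), 'Ft': np.float64(0.2124), 'Mn': np.float64(0.0894), 'tq': np.float64(-0.0374), 'gap': np.float64(0.0153), 'v': np.float64(0.0016)}
0 12 [[0.007, 0.035, -0.0], [0.014, 0.071, -0.002], [0.021, 0.106, -0.004], [0.028, 0.141, -0.008], [0.035, 0.176, -0.012], [0.042, 0.211, -0.017], [0.049, 0.246, -0.023], [0.056, 0.28, -0.03]]
12 24 [[0.007, 0.034, -0.008], [0.014, 0.069, -0.017], [0.02, 0.103, -0.027], [0.027, 0.136, -0.037], [0.034, 0.17, -0.049], [0.04, 0.203, -0.061], [0.047, 0.236, -0.075], [0.053, 0.268, -0.089]]
24 36 [[0.006, 0.032, -0.015], [0.013, 0.064, -0.031], [0.019, 0.095, -0.048], [0.025, 0.126, -0.065], [0.031, 0.156, -0.084], [0.037, 0.186, -0.103], [0.043, 0.215, -0.123], [0.049, 0.244, -0.144]]
36 48 [[0.006, 0.028, -0.022], [0.011, 0.056, -0.044], [0.017, 0.083, -0.067], [0.022, 0.11, -0.091], [0.027, 0.136, -0.115], [0.032, 0.161, -0.14], [0.037, 0.186, -0.166], [0.042, 0.209, -0.192]]
48 60 [[0.005, 0.023, -0.027], [0.009, 0.046, -0.055], [0.013, 0.068, -0.083], [0.018, 0.089, -0.112], [0.022, 0.109, -0.141], [0.026, 0.129, -0.171], [0.029, 0.148, -0.202], [0.033, 0.166, -0.233]]
```

Request:
carry_out --plan '[{"slide": [0.007, 0.035, 0], "turn": 0}, {"slide": [0.014, 0.071, -0.002], "turn": 0}, {"slide": [0.021, 0.106, -0.004], "turn": 0}, {"slide": [0.028, 0.141, -0.008], "turn": 0}, {"slide": [0.035, 0.176, -0.012], "turn": 0}, {"slide": [0.042, 0.211, -0.017], "turn": 0}, {"slide": [0.049, 0.246, -0.023], "turn": 0}, {"slide": [0.056, 0.28, -0.03], "turn": 0}]'

```text
clock: 3.73
tool_pos: [0.5359, 0.0521, 0.3248]
ee_rot: [-0.451, -0.543, -0.448, 0.548]
wrist_force: [-6.6, -14.6, 12.6]
finger_gap: 0.0154
```

```bash
python3 -c "
from h import *
st()"
```

```text
{'clk': np.float64(3.7333), 'al': np.float64(9.0602), 'r': np.float64(0.0555), 'ax': np.float64(0.0), 'F': array([ -6.62, -14.61,  12.62]), 'Ft': np.float64(-17.4126), 'Mn': np.float64(-2.8376), 'tq': np.float64(-0.5503), 'gap': np.float64(0.0154), 'v': np.float64(0.0393)}
```

Request:
carry_out --plan '[{"slide": [0.007, 0.034, -0.008], "turn": 0}, {"slide": [0.014, 0.069, -0.017], "turn": 0}, {"slide": [0.02, 0.103, -0.027], "turn": 0}, {"slide": [0.027, 0.136, -0.037], "turn": 0}, {"slide": [0.034, 0.17, -0.049], "turn": 0}, {"slide": [0.04, 0.203, -0.061], "turn": 0}, {"slide": [0.047, 0.236, -0.075], "turn": 0}, {"slide": [0.053, 0.268, -0.089], "turn": 0}]'

```text
clock: 4.4
tool_pos: [0.5381, 0.0634, 0.3217]
ee_rot: [-0.451, -0.544, -0.448, 0.548]
wrist_force: [-5.9, -10.1, 14.3]
finger_gap: 0.0151
```

```bash
python3 -c "
from h import *
st()"
```

```text
{'clk': np.float64(4.4), 'al': np.float64(21.3739), 'r': np.float64(0.0555), 'ax': np.float64(-0.0), 'F': array([ -5.92, -10.14,  14.33]), 'Ft': np.float64(-15.557), 'Mn': np.float64(-2.2141), 'tq': np.float64(-0.37), 'gap': np.float64(0.0151), 'v': np.float64(0.0317)}
```

Request:
carry_out --plan '[{"slide": [0.006, 0.032, -0.015], "turn": 0}, {"slide": [0.013, 0.064, -0.031], "turn": 0}, {"slide": [0.019, 0.095, -0.048], "turn": 0}, {"slide": [0.025, 0.126, -0.065], "turn": 0}, {"slide": [0.031, 0.156, -0.084], "turn": 0}, {"slide": [0.037, 0.186, -0.103], "turn": 0}, {"slide": [0.043, 0.215, -0.123], "turn": 0}, {"slide": [0.049, 0.244, -0.144], "turn": 0}]'

```text
clock: 5.07
tool_pos: [0.5402, 0.0738, 0.3164]
ee_rot: [-0.45, -0.545, -0.448, 0.547]
wrist_force: [-5.8, -7.7, 17.0]
finger_gap: 0.015
```

```bash
python3 -c "
from h import *
st()"
```

```text
{'clk': np.float64(5.0667), 'al': np.float64(33.6602), 'r': np.float64(0.0557), 'ax': np.float64(-0.0001), 'F': array([-5.79, -7.65, 17.03]), 'Ft': np.float64(-16.6284), 'Mn': np.float64(-1.7123), 'tq': np.float64(-0.5528), 'gap': np.float64(0.015), 'v': np.float64(0.0321)}
```

Request:
carry_out --plan '[{"slide": [0.006, 0.028, -0.022], "turn": 0}, {"slide": [0.011, 0.056, -0.044], "turn": 0}, {"slide": [0.017, 0.083, -0.067], "turn": 0}, {"slide": [0.022, 0.11, -0.091], "turn": 0}, {"slide": [0.027, 0.136, -0.115], "turn": 0}, {"slide": [0.032, 0.161, -0.14], "turn": 0}, {"slide": [0.037, 0.186, -0.166], "turn": 0}, {"slide": [0.042, 0.209, -0.192], "turn": 0}]' --newtons 22

```text
clock: 5.73
tool_pos: [0.5419, 0.0829, 0.3089]
ee_rot: [-0.45, -0.546, -0.448, 0.547]
wrist_force: [-6.9, -4.3, 16.3]
finger_gap: 0.0156
```

```bash
python3 -c "
from h import *
st()"
```

```text
{'clk': np.float64(5.7333), 'al': np.float64(45.8948), 'r': np.float64(0.0559), 'ax': np.float64(-0.0001), 'F': array([-6.89, -4.26, 16.28]), 'Ft': np.float64(-15.5363), 'Mn': np.float64(-1.2016), 'tq': np.float64(-0.5245), 'gap': np.float64(0.0156), 'v': np.float64(0.0303)}
```

Request:
carry_out --plan '[{"slide": [0.005, 0.023, -0.027], "turn": 0}, {"slide": [0.009, 0.046, -0.055], "turn": 0}, {"slide": [0.013, 0.068, -0.083], "turn": 0}, {"slide": [0.018, 0.089, -0.112], "turn": 0}, {"slide": [0.022, 0.109, -0.141], "turn": 0}, {"slide": [0.026, 0.129, -0.171], "turn": 0}, {"slide": [0.029, 0.148, -0.202], "turn": 0}, {"slide": [0.033, 0.166, -0.233], "turn": 0}]'

```text
clock: 6.4
tool_pos: [0.5434, 0.0902, 0.2997]
ee_rot: [-0.45, -0.546, -0.448, 0.546]
wrist_force: [-5.8, -0.4, 18.1]
finger_gap: 0.0155
```

Run:
```python
from h import *
st()
im,d=bot.capture('scene'); save('sc2',cv2.resize(im[160:310,210:360],(600,600),interpolation=cv2.INTER_CUBIC))
im,d=bot.capture('top'); save('top2',cv2.resize(im[130:260,180:380],(800,520),interpolation=cv2.INTER_CUBIC))
st()
for a in ((60,45),(45,30),(30,15),(15,0),(0,-15),(-15,-30),(-30,-45),(-45,-60)):arc(*a)
```

```text
{'clk': np.float64(6.4), 'al': np.float64(58.0711), 'r': np.float64(0.0561), 'ax': np.float64(-0.0001), 'F': array([-5.78, -0.37, 18.07]), 'Ft': np.float64(-16.1228), 'Mn': np.float64(-0.7177), 'tq': np.float64(-0.4188), 'gap': np.float64(0.0155), 'v': np.float64(0.0275)}
{'clk': np.float64(6.5), 'al': np.float64(58.2824), 'r': np.float64(0.0561), 'ax': np.float64(-0.0001), 'F': array([-3.96, -0.86, 16.31]), 'Ft': np.float64(-14.7193), 'Mn': np.float64(-0.8126), 'tq': np.float64(-0.2635), 'gap': np.float64(0.0151), 'v': np.float64(0.0019)}
60 45 [[-0.005, -0.023, 0.039], [-0.009, -0.047, 0.076], [-0.014, -0.072, 0.113], [-0.02, -0.098, 0.15], [-0.025, -0.125, 0.185], [-0.031, -0.154, 0.219], [-0.037, -0.184, 0.252], [-0.043, -0.214, 0.285]]
45 30 [[-0.006, -0.032, 0.031], [-0.013, -0.064, 0.062], [-0.02, -0.098, 0.091], [-0.026, -0.133, 0.119], [-0.033, -0.168, 0.145], [-0.041, -0.204, 0.171], [-0.048, -0.241, 0.195], [-0.056, -0.279, 0.219]]
30 15 [[-0.008, -0.039, 0.022], [-0.015, -0.078, 0.042], [-0.023, -0.118, 0.062], [-0.032, -0.158, 0.08], [-0.04, -0.199, 0.096], [-0.048, -0.2
[... 423 characters left out ...]
6], [-0.061, -0.306, -0.036], [-0.07, -0.349, -0.047]]
-15 -30 [[-0.008, -0.042, -0.012], [-0.017, -0.084, -0.026], [-0.025, -0.126, -0.041], [-0.033, -0.167, -0.058], [-0.041, -0.208, -0.076], [-0.049, -0.247, -0.095], [-0.057, -0.287, -0.116], [-0.065, -0.325, -0.137]]
-30 -45 [[-0.008, -0.038, -0.023], [-0.015, -0.075, -0.048], [-0.022, -0.111, -0.073], [-0.029, -0.147, -0.1], [-0.036, -0.181, -0.128], [-0.043, -0.215, -0.157], [-0.049, -0.248, -0.187], [-0.056, -0.279, -0.219]]
-45 -60 [[-0.006, -0.031, -0.032], [-0.012, -0.06, -0.066], [-0.018, -0.089, -0.1], [-0.023, -0.116, -0.135], [-0.028, -0.143, -0.171], [-0.033, -0.168, -0.208], [-0.038, -0.192, -0.246], [-0.043, -0.214, -0.285]]
```

View pics/sc2.png

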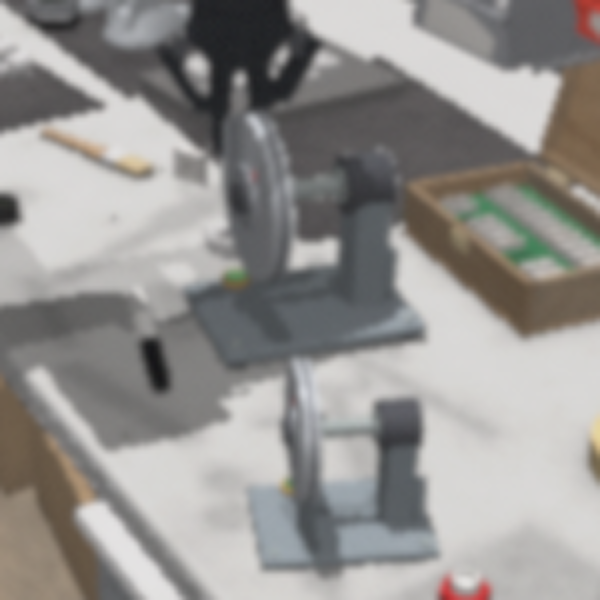

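View pics/top2.png

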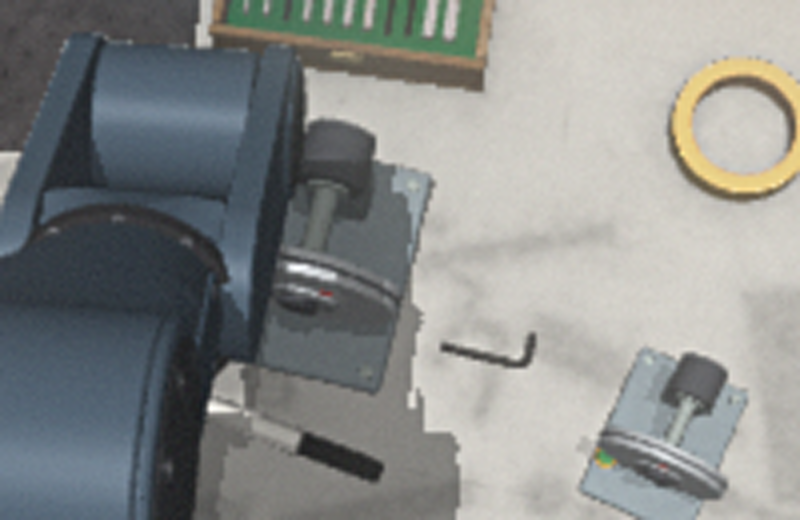

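The red dot has risen along with the gripper, from scene zoom (258,208) to (254,175), so the wheel follows the grip. Now the reverse sweep.

Request:
carry_out --plan '[{"slide": [-0.005, -0.023, 0.039], "turn": 0}, {"slide": [-0.009, -0.047, 0.076], "turn": 0}, {"slide": [-0.014, -0.072, 0.113], "turn": 0}, {"slide": [-0.02, -0.098, 0.15], "turn": 0}, {"slide": [-0.025, -0.125, 0.185], "turn": 0}, {"slide": [-0.031, -0.154, 0.219], "turn": 0}, {"slide": [-0.037, -0.184, 0.252], "turn": 0}, {"slide": [-0.043, -0.214, 0.285], "turn": 0}]'

```text
clock: 7.17
tool_pos: [0.5422, 0.083, 0.3069]
ee_rot: [0.447, 0.548, 0.449, -0.546]
wrist_force: [3.3, 5.4, -9.7]
finger_gap: 0.0154
```

```bash
python3 -c "
from h import *
st()"
```

```text
{'clk': np.float64(7.1667), 'al': np.float64(47.5173), 'r': np.float64(0.0546), 'ax': np.float64(0.0001), 'F': array([ 3.35,  5.42, -9.71]), 'Ft': np.float64(11.1914), 'Mn': np.float64(1.3756), 'tq': np.float64(0.1615), 'gap': np.float64(0.0154), 'v': np.float64(0.0363)}
```

Request:
carry_out --plan '[{"slide": [-0.006, -0.032, 0.031], "turn": 0}, {"slide": [-0.013, -0.064, 0.062], "turn": 0}, {"slide": [-0.02, -0.098, 0.091], "turn": 0}, {"slide": [-0.026, -0.133, 0.119], "turn": 0}, {"slide": [-0.033, -0.168, 0.145], "turn": 0}, {"slide": [-0.041, -0.204, 0.171], "turn": 0}, {"slide": [-0.048, -0.241, 0.195], "turn": 0}, {"slide": [-0.056, -0.279, 0.219], "turn": 0}]'

```text
clock: 7.83
tool_pos: [0.5399, 0.0717, 0.3156]
ee_rot: [0.447, 0.548, 0.449, -0.546]
wrist_force: [3.1, 5.7, -10.8]
finger_gap: 0.0151
```

```bash
python3 -c "
from h import *
st()"
```

```text
{'clk': np.float64(7.8333), 'al': np.float64(32.2796), 'r': np.float64(0.054), 'ax': np.float64(0.0001), 'F': array([  3.1 ,   5.65, -10.84]), 'Ft': np.float64(10.9884), 'Mn': np.float64(1.4509), 'tq': np.float64(0.0955), 'gap': np.float64(0.0151), 'v': np.float64(0.0357)}
```

Request:
carry_out --plan '[{"slide": [-0.008, -0.039, 0.022], "turn": 0}, {"slide": [-0.015, -0.078, 0.042], "turn": 0}, {"slide": [-0.023, -0.118, 0.062], "turn": 0}, {"slide": [-0.032, -0.158, 0.08], "turn": 0}, {"slide": [-0.04, -0.199, 0.096], "turn": 0}, {"slide": [-0.048, -0.241, 0.111], "turn": 0}, {"slide": [-0.056, -0.283, 0.125], "turn": 0}, {"slide": [-0.065, -0.325, 0.137], "turn": 0}]'

```text
clock: 8.5
tool_pos: [0.5373, 0.059, 0.3214]
ee_rot: [0.447, 0.548, 0.449, -0.546]
wrist_force: [2.5, 7.5, -7.1]
finger_gap: 0.0156
```

```bash
python3 -c "
from h import *
st()"
```

```text
{'clk': np.float64(8.5), 'al': np.float64(17.0619), 'r': np.float64(0.0538), 'ax': np.float64(0.0001), 'F': array([ 2.52,  7.46, -7.1 ]), 'Ft': np.float64(9.5435), 'Mn': np.float64(1.5884), 'tq': np.float64(0.1343), 'gap': np.float64(0.0156), 'v': np.float64(0.0382)}
```

Request:
carry_out --plan '[{"slide": [-0.009, -0.043, 0.011], "turn": 0}, {"slide": [-0.017, -0.086, 0.02], "turn": 0}, {"slide": [-0.026, -0.129, 0.028], "turn": 0}, {"slide": [-0.034, -0.173, 0.035], "turn": 0}, {"slide": [-0.043, -0.217, 0.04], "turn": 0}, {"slide": [-0.052, -0.261, 0.044], "turn": 0}, {"slide": [-0.061, -0.305, 0.046], "turn": 0}, {"slide": [-0.07, -0.349, 0.047], "turn": 0}]'

```text
clock: 9.17
tool_pos: [0.5345, 0.0453, 0.3239]
ee_rot: [0.447, 0.548, 0.449, -0.546]
wrist_force: [2.0, 7.1, -3.7]
finger_gap: 0.0155
```

```bash
python3 -c "
from h import *
st()"
```

```text
{'clk': np.float64(9.1667), 'al': np.float64(1.9116), 'r': np.float64(0.0539), 'ax': np.float64(-0.0), 'F': array([ 1.98,  7.11, -3.69]), 'Ft': np.float64(7.4821), 'Mn': np.float64(1.6583), 'tq': np.float64(-0.1136), 'gap': np.float64(0.0155), 'v': np.float64(0.0449)}
```

Request:
carry_out --plan '[{"slide": [-0.009, -0.044, -0.001], "turn": 0}, {"slide": [-0.018, -0.088, -0.003], "turn": 0}, {"slide": [-0.026, -0.132, -0.007], "turn": 0}, {"slide": [-0.035, -0.176, -0.012], "turn": 0}, {"slide": [-0.044, -0.22, -0.018], "turn": 0}, {"slide": [-0.052, -0.263, -0.026], "turn": 0}, {"slide": [-0.061, -0.306, -0.036], "turn": 0}, {"slide": [-0.07, -0.349, -0.047], "turn": 0}]'

```text
clock: 9.83
tool_pos: [0.5317, 0.0313, 0.3228]
ee_rot: [0.447, 0.548, 0.449, -0.546]
wrist_force: [1.3, 8.3, 1.6]
finger_gap: 0.0152
```

```bash
python3 -c "
from h import *
st()"
```

```text
{'clk': np.float64(9.8333), 'al': np.float64(-13.2769), 'r': np.float64(0.0542), 'ax': np.float64(-0.0001), 'F': array([1.28, 8.28, 1.6 ]), 'Ft': np.float64(8.5153), 'Mn': np.float64(1.7001), 'tq': np.float64(0.0592), 'gap': np.float64(0.0152), 'v': np.float64(0.042)}
```

Request:
carry_out --plan '[{"slide": [-0.008, -0.042, -0.012], "turn": 0}, {"slide": [-0.017, -0.084, -0.026], "turn": 0}, {"slide": [-0.025, -0.126, -0.041], "turn": 0}, {"slide": [-0.033, -0.167, -0.058], "turn": 0}, {"slide": [-0.041, -0.208, -0.076], "turn": 0}, {"slide": [-0.049, -0.247, -0.095], "turn": 0}, {"slide": [-0.057, -0.287, -0.116], "turn": 0}, {"slide": [-0.065, -0.325, -0.137], "turn": 0}]'

```text
clock: 10.5
tool_pos: [0.529, 0.018, 0.3179]
ee_rot: [0.448, 0.548, 0.449, -0.546]
wrist_force: [0.0, 5.0, 5.2]
finger_gap: 0.0152
```

```bash
python3 -c "
from h import *
st()"
```

```text
{'clk': np.float64(10.5), 'al': np.float64(-28.4825), 'r': np.float64(0.0545), 'ax': np.float64(-0.0001), 'F': array([0.04, 5.04, 5.16]), 'Ft': np.float64(6.8091), 'Mn': np.float64(1.3686), 'tq': np.float64(-0.2303), 'gap': np.float64(0.0152), 'v': np.float64(0.0366)}
```

Request:
carry_out --plan '[{"slide": [-0.008, -0.038, -0.023], "turn": 0}, {"slide": [-0.015, -0.075, -0.048], "turn": 0}, {"slide": [-0.022, -0.111, -0.073], "turn": 0}, {"slide": [-0.029, -0.147, -0.1], "turn": 0}, {"slide": [-0.036, -0.181, -0.128], "turn": 0}, {"slide": [-0.043, -0.215, -0.157], "turn": 0}, {"slide": [-0.049, -0.248, -0.187], "turn": 0}, {"slide": [-0.056, -0.279, -0.219], "turn": 0}]'

```text
clock: 11.17
tool_pos: [0.5267, 0.0064, 0.3096]
ee_rot: [0.448, 0.548, 0.449, -0.546]
wrist_force: [-2.1, 5.3, 9.3]
finger_gap: 0.0151
```

```bash
python3 -c "
from h import *
st()"
```

```text
{'clk': np.float64(11.1667), 'al': np.float64(-43.7302), 'r': np.float64(0.0547), 'ax': np.float64(-0.0001), 'F': array([-2.09,  5.31,  9.28]), 'Ft': np.float64(9.8791), 'Mn': np.float64(1.0058), 'tq': np.float64(0.2784), 'gap': np.float64(0.0151), 'v': np.float64(0.0415)}
```

Request:
carry_out --plan '[{"slide": [-0.006, -0.031, -0.032], "turn": 0}, {"slide": [-0.012, -0.06, -0.066], "turn": 0}, {"slide": [-0.018, -0.089, -0.1], "turn": 0}, {"slide": [-0.023, -0.116, -0.135], "turn": 0}, {"slide": [-0.028, -0.143, -0.171], "turn": 0}, {"slide": [-0.033, -0.168, -0.208], "turn": 0}, {"slide": [-0.038, -0.192, -0.246], "turn": 0}, {"slide": [-0.043, -0.214, -0.285], "turn": 0}]'

```text
clock: 11.83
tool_pos: [0.5249, -0.0027, 0.2984]
ee_rot: [0.448, 0.547, 0.449, -0.546]
wrist_force: [-2.7, 1.2, 10.7]
finger_gap: 0.0153
```

Run:
```python
from h import *
st()
im,d=bot.capture('scene'); save('sc3',cv2.resize(im[160:310,210:360],(600,600),interpolation=cv2.INTER_CUBIC))
im,d=bot.capture('top'); save('top3',cv2.resize(im[130:260,180:380],(800,520),interpolation=cv2.INTER_CUBIC))
st()
```

```text
{'clk': np.float64(11.8333), 'al': np.float64(-58.9178), 'r': np.float64(0.055), 'ax': np.float64(-0.0001), 'F': array([-2.68,  1.21, 10.73]), 'Ft': np.float64(9.5318), 'Mn': np.float64(0.7975), 'tq': np.float64(-0.1711), 'gap': np.float64(0.0153), 'v': np.float64(0.0466)}
{'clk': np.float64(11.9333), 'al': np.float64(-59.2362), 'r': np.float64(0.055), 'ax': np.float64(-0.0001), 'F': array([-2.77,  1.24,  8.78]), 'Ft': np.float64(7.89), 'Mn': np.float64(0.6867), 'tq': np.float64(-0.1476), 'gap': np.float64(0.0152), 'v': np.float64(0.0011)}
```

View pics/sc3.png

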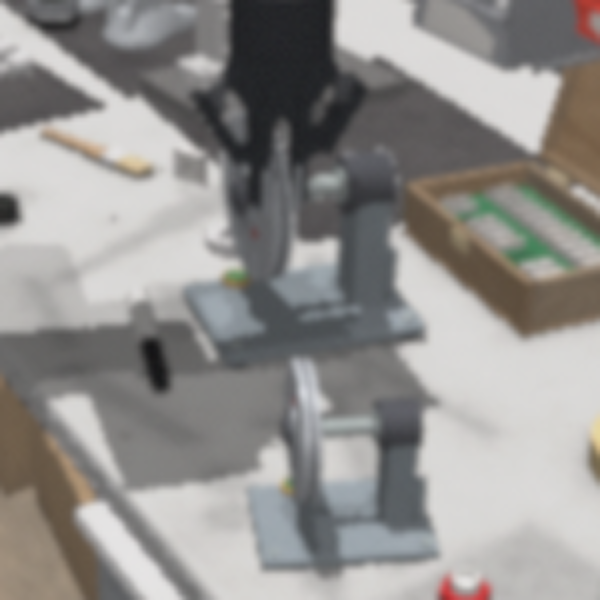

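View pics/top3.png

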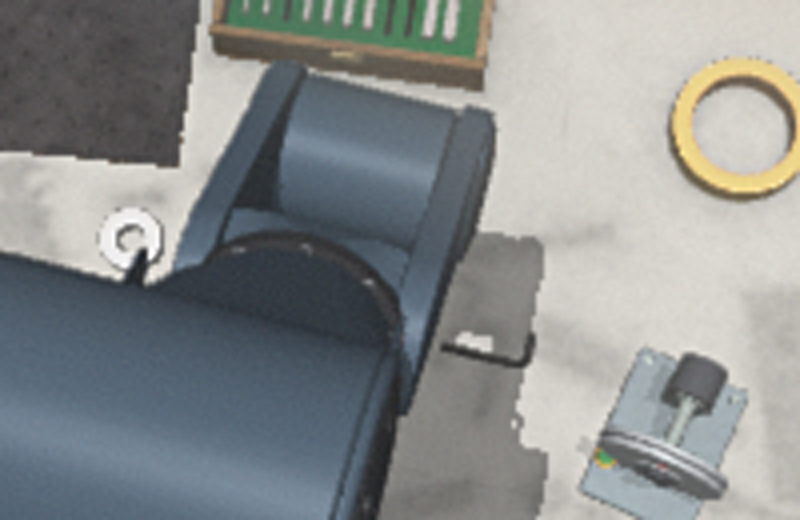

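Run:
```python
from h import *
arc(-60,60,.055,24)
```

```text
-60 60 [[0.013, 0.063, 0.101], [0.027, 0.135, 0.196], [0.043, 0.214, 0.285], [0.06, 0.301, 0.366], [0.079, 0.394, 0.439], [0.098, 0.494, 0.503], [0.119, 0.598, 0.559], [0.141, 0.707, 0.605], [0.163, 0.819, 0.641], [0.186, 0.934, 0.667], [0.209, 1.05, 0.682], [0.233, 1.168, 0.687], [0.256, 1.285, 0.682], [0.279, 1.402, 0.667], [0.302, 1.517, 0.641], [0.324, 1.629, 0.605], [0.346, 1.738, 0.559], [0.367, 1.842, 0.503], [0.387, 1.941, 0.439], [0.405, 2.035, 0.366], [0.422, 2.121, 0.285], [0.438, 2.201, 0.196], [0.453, 2.272, 0.101], [0.465, 2.336, 0.0]]
```

The dot has dropped to scene zoom (254,232), and the hand is at the right side of the rim. I'll open, swing back over to +60° and re-grip.

Request:
carry_out --plan '[{"slide": [0, 0, 0], "turn": 0}, {"slide": [0, 0, 0], "turn": 0}, {"slide": [0, 0, 0], "turn": 0}, {"slide": [0, 0, 0], "turn": 0}, {"slide": [0.013, 0.063, 0.101], "turn": 0}, {"slide": [0.043, 0.214, 0.285], "turn": 0}, {"slide": [0.079, 0.394, 0.439], "turn": 0}, {"slide": [0.119, 0.598, 0.559], "turn": 0}]' --hand 0.1

```text
clock: 12.6
tool_pos: [0.53, 0.0218, 0.3206]
ee_rot: [0.449, 0.547, 0.448, -0.546]
wrist_force: [0.3, -0.1, 0.4]
finger_gap: 0.0466
```

Request:
carry_out --plan '[{"slide": [0.044, 0.221, 0.082], "turn": 0}, {"slide": [0.09, 0.452, 0.123], "turn": 0}, {"slide": [0.137, 0.687, 0.123], "turn": 0}, {"slide": [0.183, 0.919, 0.082], "turn": 0}, {"slide": [0.227, 1.14, 0.0], "turn": 0}, {"slide": [0.286, 1.437, -0.193], "turn": 0}, {"slide": [0.319, 1.603, -0.363], "turn": 0}, {"slide": [0.346, 1.738, -0.559], "turn": 0}]'

```text
clock: 13.27
tool_pos: [0.5434, 0.0918, 0.2961]
ee_rot: [-0.449, -0.546, -0.449, 0.546]
wrist_force: [0.2, 0.2, 1.1]
finger_gap: 0.0473
```

Request:
carry_out --plan '[{"slide": [0, 0, 0], "turn": 0}, {"slide": [0, 0, 0], "turn": 0}, {"slide": [0, 0, 0], "turn": 0}, {"slide": [0, 0, 0], "turn": 0}, {"slide": [0, 0, 0], "turn": 0}, {"slide": [0, 0, 0], "turn": 0}, {"slide": [0, 0, 0], "turn": 0}, {"slide": [0, 0, 0], "turn": 0}]' --hand -1 --newtons 20

```text
clock: 13.93
tool_pos: [0.5435, 0.0903, 0.297]
ee_rot: [-0.449, -0.547, -0.449, 0.547]
wrist_force: [2.5, -1.4, -8.1]
finger_gap: 0.0159
```

Run:
```python
from h import *
st()
im,d=bot.capture('scene'); save('sc4',cv2.resize(im[160:310,210:360],(600,600),interpolation=cv2.INTER_CUBIC))
```

```text
{'clk': np.float64(13.9333), 'al': np.float64(60.5438), 'r': np.float64(0.0548), 'ax': np.float64(-0.0), 'F': array([ 2.51, -1.42, -8.14]), 'Ft': np.float64(6.6436), 'Mn': np.float64(0.2221), 'tq': np.float64(0.0028), 'gap': np.float64(0.0159), 'v': np.float64(0.0026)}
```

View pics/sc4.png

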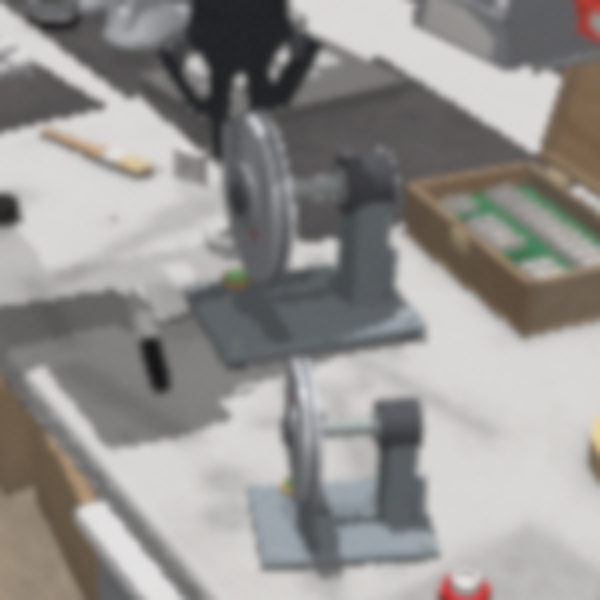

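The dot is at scene zoom (252,236), so the wheel stayed put during the re-grip. Next is the second sweep, 60 → -60.

Request:
carry_out --plan '[{"slide": [-0.005, -0.023, 0.039], "turn": 0}, {"slide": [-0.009, -0.047, 0.076], "turn": 0}, {"slide": [-0.014, -0.072, 0.113], "turn": 0}, {"slide": [-0.02, -0.098, 0.15], "turn": 0}, {"slide": [-0.025, -0.125, 0.185], "turn": 0}, {"slide": [-0.031, -0.154, 0.219], "turn": 0}, {"slide": [-0.037, -0.184, 0.252], "turn": 0}, {"slide": [-0.043, -0.214, 0.285], "turn": 0}]'

```text
clock: 14.65
tool_pos: [0.5418, 0.082, 0.3087]
ee_rot: [0.449, 0.547, 0.449, -0.546]
wrist_force: [2.7, -1.5, -10.0]
finger_gap: 0.0158
```

```bash
python3 -c "
from h import *
st()"
```

```text
{'clk': np.float64(14.65), 'al': np.float64(45.3507), 'r': np.float64(0.0551), 'ax': np.float64(-0.0001), 'F': array([  2.67,  -1.48, -10.03]), 'Ft': np.float64(6.4806), 'Mn': np.float64(0.1479), 'tq': np.float64(0.065), 'gap': np.float64(0.0158), 'v': np.float64(0.0299)}
```

Request:
carry_out --plan '[{"slide": [-0.006, -0.032, 0.031], "turn": 0}, {"slide": [-0.013, -0.064, 0.062], "turn": 0}, {"slide": [-0.02, -0.098, 0.091], "turn": 0}, {"slide": [-0.026, -0.133, 0.119], "turn": 0}, {"slide": [-0.033, -0.168, 0.145], "turn": 0}, {"slide": [-0.041, -0.204, 0.171], "turn": 0}, {"slide": [-0.048, -0.241, 0.195], "turn": 0}, {"slide": [-0.056, -0.279, 0.219], "turn": 0}]'

```text
clock: 15.32
tool_pos: [0.5396, 0.0711, 0.3177]
ee_rot: [0.449, 0.547, 0.449, -0.546]
wrist_force: [4.0, 3.3, -6.5]
finger_gap: 0.0153
```

```bash
python3 -c "
from h import *
st()"
```

```text
{'clk': np.float64(15.3167), 'al': np.float64(30.5192), 'r': np.float64(0.0554), 'ax': np.float64(-0.0001), 'F': array([ 4.  ,  3.32, -6.47]), 'Ft': np.float64(6.7626), 'Mn': np.float64(0.7657), 'tq': np.float64(0.2344), 'gap': np.float64(0.0153), 'v': np.float64(0.0351)}
```

Request:
carry_out --plan '[{"slide": [-0.008, -0.039, 0.022], "turn": 0}, {"slide": [-0.015, -0.078, 0.042], "turn": 0}, {"slide": [-0.023, -0.118, 0.062], "turn": 0}, {"slide": [-0.032, -0.158, 0.08], "turn": 0}, {"slide": [-0.04, -0.199, 0.096], "turn": 0}, {"slide": [-0.048, -0.241, 0.111], "turn": 0}, {"slide": [-0.056, -0.283, 0.125], "turn": 0}, {"slide": [-0.065, -0.325, 0.137], "turn": 0}]'

```text
clock: 15.98
tool_pos: [0.537, 0.0583, 0.3233]
ee_rot: [0.448, 0.547, 0.449, -0.546]
wrist_force: [3.8, 4.5, -6.1]
finger_gap: 0.0158
```

```bash
python3 -c "
from h import *
st()"
```

```text
{'clk': np.float64(15.9833), 'al': np.float64(15.7868), 'r': np.float64(0.0554), 'ax': np.float64(-0.0002), 'F': array([ 3.83,  4.51, -6.06]), 'Ft': np.float64(6.6212), 'Mn': np.float64(1.0433), 'tq': np.float64(0.1241), 'gap': np.float64(0.0158), 'v': np.float64(0.0428)}
```

Request:
carry_out --plan '[{"slide": [-0.009, -0.043, 0.011], "turn": 0}, {"slide": [-0.017, -0.086, 0.02], "turn": 0}, {"slide": [-0.026, -0.129, 0.028], "turn": 0}, {"slide": [-0.034, -0.173, 0.035], "turn": 0}, {"slide": [-0.043, -0.217, 0.04], "turn": 0}, {"slide": [-0.052, -0.261, 0.044], "turn": 0}, {"slide": [-0.061, -0.305, 0.046], "turn": 0}, {"slide": [-0.07, -0.349, 0.047], "turn": 0}]'

```text
clock: 16.65
tool_pos: [0.5342, 0.0448, 0.3256]
ee_rot: [0.448, 0.548, 0.449, -0.546]
wrist_force: [4.0, 7.0, -3.0]
finger_gap: 0.0152
```

```bash
python3 -c "
from h import *
st()"
```

```text
{'clk': np.float64(16.65), 'al': np.float64(1.2792), 'r': np.float64(0.0556), 'ax': np.float64(-0.0002), 'F': array([ 4.02,  6.99, -3.02]), 'Ft': np.float64(7.703), 'Mn': np.float64(1.3353), 'tq': np.float64(0.2765), 'gap': np.float64(0.0152), 'v': np.float64(0.0428)}
```

Request:
carry_out --plan '[{"slide": [-0.009, -0.044, -0.001], "turn": 0}, {"slide": [-0.018, -0.088, -0.003], "turn": 0}, {"slide": [-0.026, -0.132, -0.007], "turn": 0}, {"slide": [-0.035, -0.176, -0.012], "turn": 0}, {"slide": [-0.044, -0.22, -0.018], "turn": 0}, {"slide": [-0.052, -0.263, -0.026], "turn": 0}, {"slide": [-0.061, -0.306, -0.036], "turn": 0}, {"slide": [-0.07, -0.349, -0.047], "turn": 0}]'

```text
clock: 17.32
tool_pos: [0.5314, 0.031, 0.3243]
ee_rot: [0.448, 0.548, 0.449, -0.545]
wrist_force: [2.7, 7.3, 1.3]
finger_gap: 0.0155
```

```bash
python3 -c "
from h import *
st()"
```

```text
{'clk': np.float64(17.3167), 'al': np.float64(-13.2122), 'r': np.float64(0.0558), 'ax': np.float64(-0.0003), 'F': array([2.69, 7.26, 1.34]), 'Ft': np.float64(7.7526), 'Mn': np.float64(1.4598), 'tq': np.float64(0.158), 'gap': np.float64(0.0155), 'v': np.float64(0.042)}
```

Request:
carry_out --plan '[{"slide": [-0.008, -0.042, -0.012], "turn": 0}, {"slide": [-0.017, -0.084, -0.026], "turn": 0}, {"slide": [-0.025, -0.126, -0.041], "turn": 0}, {"slide": [-0.033, -0.167, -0.058], "turn": 0}, {"slide": [-0.041, -0.208, -0.076], "turn": 0}, {"slide": [-0.049, -0.247, -0.095], "turn": 0}, {"slide": [-0.057, -0.287, -0.116], "turn": 0}, {"slide": [-0.065, -0.325, -0.137], "turn": 0}]'

```text
clock: 17.98
tool_pos: [0.5288, 0.018, 0.3194]
ee_rot: [0.448, 0.548, 0.449, -0.546]
wrist_force: [2.0, 8.1, 4.9]
finger_gap: 0.0157
```

```bash
python3 -c "
from h import *
st()"
```

```text
{'clk': np.float64(17.9833), 'al': np.float64(-27.8152), 'r': np.float64(0.0559), 'ax': np.float64(-0.0003), 'F': array([2.02, 8.1 , 4.93]), 'Ft': np.float64(9.674), 'Mn': np.float64(1.395), 'tq': np.float64(0.4379), 'gap': np.float64(0.0157), 'v': np.float64(0.0382)}
```

Request:
carry_out --plan '[{"slide": [-0.008, -0.038, -0.023], "turn": 0}, {"slide": [-0.015, -0.075, -0.048], "turn": 0}, {"slide": [-0.022, -0.111, -0.073], "turn": 0}, {"slide": [-0.029, -0.147, -0.1], "turn": 0}, {"slide": [-0.036, -0.181, -0.128], "turn": 0}, {"slide": [-0.043, -0.215, -0.157], "turn": 0}, {"slide": [-0.049, -0.248, -0.187], "turn": 0}, {"slide": [-0.056, -0.279, -0.219], "turn": 0}]'

```text
clock: 18.65
tool_pos: [0.5265, 0.0065, 0.3111]
ee_rot: [0.449, 0.547, 0.448, -0.546]
wrist_force: [0.2, 4.8, 10.4]
finger_gap: 0.0154
```

```bash
python3 -c "
from h import *
st()"
```

```text
{'clk': np.float64(18.65), 'al': np.float64(-42.5884), 'r': np.float64(0.0559), 'ax': np.float64(-0.0003), 'F': array([ 0.21,  4.82, 10.44]), 'Ft': np.float64(10.5748), 'Mn': np.float64(1.0351), 'tq': np.float64(0.2952), 'gap': np.float64(0.0154), 'v': np.float64(0.0432)}
```

Request:
carry_out --plan '[{"slide": [-0.006, -0.031, -0.032], "turn": 0}, {"slide": [-0.012, -0.06, -0.066], "turn": 0}, {"slide": [-0.018, -0.089, -0.1], "turn": 0}, {"slide": [-0.023, -0.116, -0.135], "turn": 0}, {"slide": [-0.028, -0.143, -0.171], "turn": 0}, {"slide": [-0.033, -0.168, -0.208], "turn": 0}, {"slide": [-0.038, -0.192, -0.246], "turn": 0}, {"slide": [-0.043, -0.214, -0.285], "turn": 0}]'

```text
clock: 19.32
tool_pos: [0.5247, -0.0025, 0.3001]
ee_rot: [0.449, 0.547, 0.448, -0.546]
wrist_force: [-0.2, 3.2, 12.8]
finger_gap: 0.0154
```

Run:
```python
from h import *
st()
im,d=bot.capture('scene'); save('sc5',cv2.resize(im[160:310,210:360],(600,600),interpolation=cv2.INTER_CUBIC))
for a in ((-60,-45),(-45,-30),(-30,-15),(-15,0),(0,15),(15,30),(30,45),(45,60)):arc(*a)
```

```text
{'clk': np.float64(19.3167), 'al': np.float64(-57.4056), 'r': np.float64(0.0558), 'ax': np.float64(-0.0003), 'F': array([-0.16,  3.16, 12.81]), 'Ft': np.float64(12.4455), 'Mn': np.float64(0.7476), 'tq': np.float64(0.4231), 'gap': np.float64(0.0154), 'v': np.float64(0.0449)}
-60 -45 [[0.005, 0.023, 0.039], [0.009, 0.047, 0.076], [0.014, 0.072, 0.113], [0.02, 0.098, 0.15], [0.025, 0.125, 0.185], [0.031, 0.154, 0.219], [0.037, 0.184, 0.252], [0.043, 0.214, 0.285]]
-45 -30 [[0.006, 0.032, 0.031], [0.013, 0.064, 0.062], [0.02, 0.098, 0.091], [0.026, 0.133, 0.119], [0.033, 0.168, 0.145], [0.041, 0.204, 0.171], [0.048, 0.241, 0.195], [0.056, 0.279, 0.219]]
-30 -15 [[0.008, 0.039, 0.022], [0.015, 0.078, 0.042], [0.023, 0.118, 0.062], [0.032, 0.158, 0.08], [0.04, 0.199, 0.096], [0.048, 0.241, 0.111], [0.056, 0.283, 0.125], [0.065, 0.325, 0.137]]
-15 0 [[0.009, 0.043, 0.011], [0.017, 0.086, 0.02], [0.026, 0.129, 0.028], [0.034, 0.173, 0.035], [0.043, 0.217, 0.04], [0.052, 0.261, 0.044], [0.061, 0.305, 0.046], [0.07, 0.349, 0.047]]
0 15 [[0.009, 0.044, -0.001], [0.018, 0.088, -0.003], [0.026, 0.132, -0.007], [0.035, 0.176, -0.012], [0.044, 0.22, -0.018], [0.052, 0.263, -0.026], [0.061, 0.306, -0.036], [0.07, 0.349, -0.047]]
15 30 [[0.008, 0.042, -0.012], [0.017, 0.084, -0.026], [0.025, 0.126, -0.041], [0.033, 0.167, -0.058], [0.041, 0.208, -0.076], [0.049, 0.247, -0.095], [0.057, 0.287, -0.116], [0.065, 0.325, -0.137]]
30 45 [[0.008, 0.038, -0.023], [0.015, 0.075, -0.048], [0.022, 0.111, -0.073], [0.029, 0.147, -0.1], [0.036, 0.181, -0.128], [0.043, 0.215, -0.157], [0.049, 0.248, -0.187], [0.056, 0.279, -0.219]]
45 60 [[0.006, 0.031, -0.032], [0.012, 0.06, -0.066], [0.018, 0.089, -0.1], [0.023, 0.116, -0.135], [0.028, 0.143, -0.171], [0.033, 0.168, -0.208], [0.038, 0.192, -0.246], [0.043, 0.214, -0.285]]
```

View pics/sc5.png

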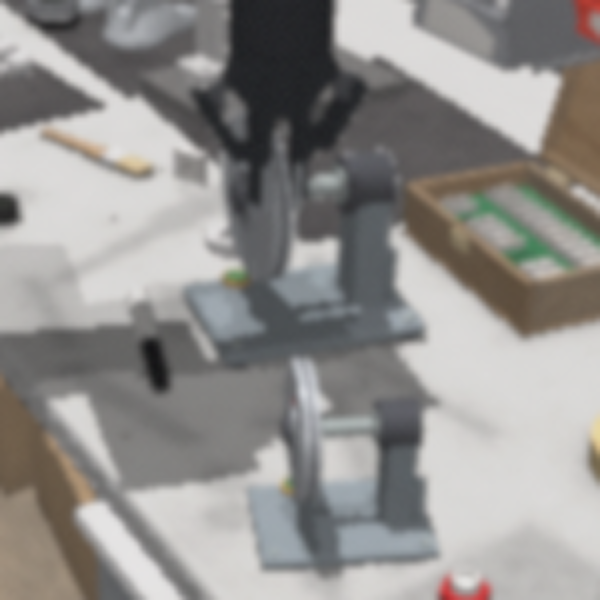

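The dot is hidden behind the finger in this frame. Ft clearly rises along the sweep, so I'll sweep forward over the same range to cancel friction.

Request:
carry_out --plan '[{"slide": [0.005, 0.023, 0.039], "turn": 0}, {"slide": [0.009, 0.047, 0.076], "turn": 0}, {"slide": [0.014, 0.072, 0.113], "turn": 0}, {"slide": [0.02, 0.098, 0.15], "turn": 0}, {"slide": [0.025, 0.125, 0.185], "turn": 0}, {"slide": [0.031, 0.154, 0.219], "turn": 0}, {"slide": [0.037, 0.184, 0.252], "turn": 0}, {"slide": [0.043, 0.214, 0.285], "turn": 0}]'

```text
clock: 20.03
tool_pos: [0.5265, 0.0048, 0.3083]
ee_rot: [-0.45, -0.545, -0.448, 0.547]
wrist_force: [2.4, -4.5, -6.4]
finger_gap: 0.0157
```

```bash
python3 -c "
from h import *
st()"
```

```text
{'clk': np.float64(20.0333), 'al': np.float64(-45.8384), 'r': np.float64(0.055), 'ax': np.float64(-0.0), 'F': array([ 2.41, -4.5 , -6.44]), 'Ft': np.float64(-7.3668), 'Mn': np.float64(-0.7893), 'tq': np.float64(-0.2262), 'gap': np.float64(0.0157), 'v': np.float64(0.0418)}
```

Request:
carry_out --plan '[{"slide": [0.006, 0.032, 0.031], "turn": 0}, {"slide": [0.013, 0.064, 0.062], "turn": 0}, {"slide": [0.02, 0.098, 0.091], "turn": 0}, {"slide": [0.026, 0.133, 0.119], "turn": 0}, {"slide": [0.033, 0.168, 0.145], "turn": 0}, {"slide": [0.041, 0.204, 0.171], "turn": 0}, {"slide": [0.048, 0.241, 0.195], "turn": 0}, {"slide": [0.056, 0.279, 0.219], "turn": 0}]'

```text
clock: 20.7
tool_pos: [0.5287, 0.0157, 0.317]
ee_rot: [-0.45, -0.545, -0.448, 0.547]
wrist_force: [3.3, -5.7, -6.2]
finger_gap: 0.0155
```

```bash
python3 -c "
from h import *
st()"
```

```text
{'clk': np.float64(20.7), 'al': np.float64(-31.0476), 'r': np.float64(0.0549), 'ax': np.float64(0.0), 'F': array([ 3.35, -5.69, -6.19]), 'Ft': np.float64(-7.4168), 'Mn': np.float64(-1.0694), 'tq': np.float64(-0.1016), 'gap': np.float64(0.0155), 'v': np.float64(0.0388)}
```

Request:
carry_out --plan '[{"slide": [0.008, 0.039, 0.022], "turn": 0}, {"slide": [0.015, 0.078, 0.042], "turn": 0}, {"slide": [0.023, 0.118, 0.062], "turn": 0}, {"slide": [0.032, 0.158, 0.08], "turn": 0}, {"slide": [0.04, 0.199, 0.096], "turn": 0}, {"slide": [0.048, 0.241, 0.111], "turn": 0}, {"slide": [0.056, 0.283, 0.125], "turn": 0}, {"slide": [0.065, 0.325, 0.137], "turn": 0}]'

```text
clock: 21.37
tool_pos: [0.5312, 0.0283, 0.3227]
ee_rot: [-0.45, -0.545, -0.448, 0.548]
wrist_force: [1.2, -8.7, -3.3]
finger_gap: 0.0155
```

```bash
python3 -c "
from h import *
st()"
```

```text
{'clk': np.float64(21.3667), 'al': np.float64(-16.3932), 'r': np.float64(0.0549), 'ax': np.float64(0.0), 'F': array([ 1.21, -8.73, -3.31]), 'Ft': np.float64(-8.9192), 'Mn': np.float64(-1.4222), 'tq': np.float64(-0.3578), 'gap': np.float64(0.0155), 'v': np.float64(0.0402)}
```

Request:
carry_out --plan '[{"slide": [0.009, 0.043, 0.011], "turn": 0}, {"slide": [0.017, 0.086, 0.02], "turn": 0}, {"slide": [0.026, 0.129, 0.028], "turn": 0}, {"slide": [0.034, 0.173, 0.035], "turn": 0}, {"slide": [0.043, 0.217, 0.04], "turn": 0}, {"slide": [0.052, 0.261, 0.044], "turn": 0}, {"slide": [0.061, 0.305, 0.046], "turn": 0}, {"slide": [0.07, 0.349, 0.047], "turn": 0}]'

```text
clock: 22.03
tool_pos: [0.5339, 0.0419, 0.3251]
ee_rot: [-0.45, -0.544, -0.448, 0.548]
wrist_force: [0.1, -9.0, 0.4]
finger_gap: 0.0158
```

```bash
python3 -c "
from h import *
st()"
```

```text
{'clk': np.float64(22.0333), 'al': np.float64(-1.723), 'r': np.float64(0.0552), 'ax': np.float64(0.0), 'F': array([ 0.1 , -9.04,  0.36]), 'Ft': np.float64(-8.8272), 'Mn': np.float64(-1.6886), 'tq': np.float64(-0.1688), 'gap': np.float64(0.0158), 'v': np.float64(0.0416)}
```

Request:
carry_out --plan '[{"slide": [0.009, 0.044, -0.001], "turn": 0}, {"slide": [0.018, 0.088, -0.003], "turn": 0}, {"slide": [0.026, 0.132, -0.007], "turn": 0}, {"slide": [0.035, 0.176, -0.012], "turn": 0}, {"slide": [0.044, 0.22, -0.018], "turn": 0}, {"slide": [0.052, 0.263, -0.026], "turn": 0}, {"slide": [0.061, 0.306, -0.036], "turn": 0}, {"slide": [0.07, 0.349, -0.047], "turn": 0}]'

```text
clock: 22.7
tool_pos: [0.5366, 0.0558, 0.324]
ee_rot: [-0.451, -0.544, -0.448, 0.548]
wrist_force: [-1.6, -10.0, 5.6]
finger_gap: 0.016
```

```bash
python3 -c "
from h import *
st()"
```

```text
{'clk': np.float64(22.7), 'al': np.float64(13.0708), 'r': np.float64(0.0554), 'ax': np.float64(0.0), 'F': array([-1.6 , -9.99,  5.64]), 'Ft': np.float64(-11.1258), 'Mn': np.float64(-1.7095), 'tq': np.float64(-0.4744), 'gap': np.float64(0.016), 'v': np.float64(0.0384)}
```

Request:
carry_out --plan '[{"slide": [0.008, 0.042, -0.012], "turn": 0}, {"slide": [0.017, 0.084, -0.026], "turn": 0}, {"slide": [0.025, 0.126, -0.041], "turn": 0}, {"slide": [0.033, 0.167, -0.058], "turn": 0}, {"slide": [0.041, 0.208, -0.076], "turn": 0}, {"slide": [0.049, 0.247, -0.095], "turn": 0}, {"slide": [0.057, 0.287, -0.116], "turn": 0}, {"slide": [0.065, 0.325, -0.137], "turn": 0}]'

```text
clock: 23.37
tool_pos: [0.5392, 0.0691, 0.3192]
ee_rot: [-0.451, -0.545, -0.448, 0.548]
wrist_force: [-2.6, -7.8, 10.2]
finger_gap: 0.0162
```

```bash
python3 -c "
from h import *
st()"
```

```text
{'clk': np.float64(23.3667), 'al': np.float64(27.9416), 'r': np.float64(0.0556), 'ax': np.float64(-0.0), 'F': array([-2.6 , -7.77, 10.25]), 'Ft': np.float64(-11.9775), 'Mn': np.float64(-1.5928), 'tq': np.float64(-0.3327), 'gap': np.float64(0.0162), 'v': np.float64(0.0382)}
```

Request:
carry_out --plan '[{"slide": [0.008, 0.038, -0.023], "turn": 0}, {"slide": [0.015, 0.075, -0.048], "turn": 0}, {"slide": [0.022, 0.111, -0.073], "turn": 0}, {"slide": [0.029, 0.147, -0.1], "turn": 0}, {"slide": [0.036, 0.181, -0.128], "turn": 0}, {"slide": [0.043, 0.215, -0.157], "turn": 0}, {"slide": [0.049, 0.248, -0.187], "turn": 0}, {"slide": [0.056, 0.279, -0.219], "turn": 0}]'

```text
clock: 24.03
tool_pos: [0.5415, 0.0808, 0.311]
ee_rot: [-0.45, -0.545, -0.448, 0.547]
wrist_force: [-2.7, -5.6, 13.8]
finger_gap: 0.0158
```

```bash
python3 -c "
from h import *
st()"
```

```text
{'clk': np.float64(24.0333), 'al': np.float64(42.8357), 'r': np.float64(0.0559), 'ax': np.float64(-0.0001), 'F': array([-2.71, -5.59, 13.76]), 'Ft': np.float64(-13.7643), 'Mn': np.float64(-1.2073), 'tq': np.float64(-0.4932), 'gap': np.float64(0.0158), 'v': np.float64(0.0285)}
```

Request:
carry_out --plan '[{"slide": [0.006, 0.031, -0.032], "turn": 0}, {"slide": [0.012, 0.06, -0.066], "turn": 0}, {"slide": [0.018, 0.089, -0.1], "turn": 0}, {"slide": [0.023, 0.116, -0.135], "turn": 0}, {"slide": [0.028, 0.143, -0.171], "turn": 0}, {"slide": [0.033, 0.168, -0.208], "turn": 0}, {"slide": [0.038, 0.192, -0.246], "turn": 0}, {"slide": [0.043, 0.214, -0.285], "turn": 0}]'

```text
clock: 24.7
tool_pos: [0.5433, 0.0899, 0.2999]
ee_rot: [-0.45, -0.546, -0.448, 0.547]
wrist_force: [-2.6, -2.4, 16.1]
finger_gap: 0.0155
```

Run:
```python
from h import *
st()
im,d=bot.capture('scene'); save('sc6',cv2.resize(im[160:310,210:360],(600,600),interpolation=cv2.INTER_CUBIC))
st()
```

```text
{'clk': np.float64(24.7), 'al': np.float64(57.6879), 'r': np.float64(0.056), 'ax': np.float64(-0.0001), 'F': array([-2.56, -2.43, 16.11]), 'Ft': np.float64(-15.1601), 'Mn': np.float64(-0.8155), 'tq': np.float64(-0.4802), 'gap': np.float64(0.0155), 'v': np.float64(0.0366)}
{'clk': np.float64(24.75), 'al': np.float64(58.0044), 'r': np.float64(0.056), 'ax': np.float64(-0.0001), 'F': array([-1.57, -1.69, 13.77]), 'Ft': np.float64(-12.7176), 'Mn': np.float64(-0.7072), 'tq': np.float64(-0.3096), 'gap': np.float64(0.0155), 'v': np.float64(0.0038)}
```

View pics/sc6.png

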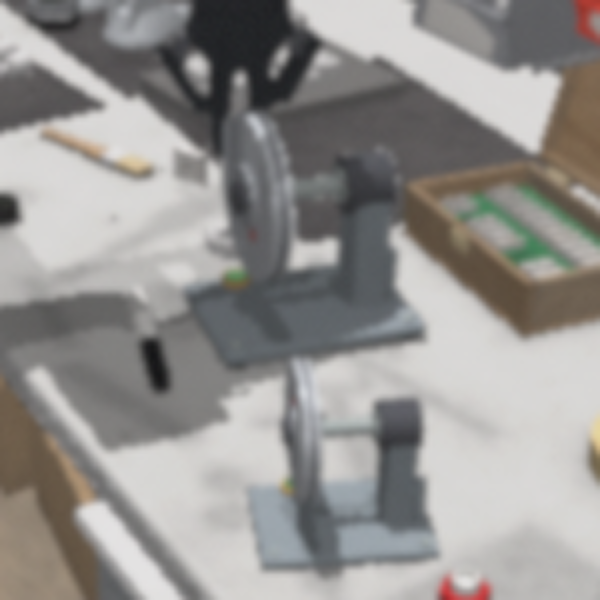

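The dot is at scene zoom (252,236) again, so there was no slip over the full there-and-back sweep. Now I'll fit the model.

```bash
cat > fit.py <<'E'
from h import *
from scipy.optimize import least_squares
# sweep,dir,alpha,Ft,tq,phi offset
D=[(0,1,9.06,-17.41,-.550),(0,1,21.4,-15.56,-.37),(0,1,33.7,-16.63,-.553),(0,1,45.9,-15.54,-.5245),(0,1,58.1,-16.12,-.419),
(1,-1,47.5,11.19,.1615),(1,-1,32.3,10.99,.0955),(1,-1,17.1,9.54,.134),(1,-1,1.9,7.48,-.114),(1,-1,-13.3,8.52,.059),(1,-1,-28.5,6.81,-.230),(1,-1,-43.7,9.88,.278),(1,-1,-58.9,9.53,-.171),
(2,-1,45.35,6.48,.065),(2,-1,30.5,6.76,.234),(2,-1,15.8,6.62,.124),(2,-1,1.3,7.70,.2765),(2,-1,-13.2,7.75,.158),(2,-1,-27.8,9.67,.438),(2,-1,-42.6,10.57,.295),(2,-1,-57.4,12.45,.423),
(3,1,-45.8,-7.37,-.226),(3,1,-31.0,-7.42,-.1016),(3,1,-16.4,-8.92,-.358),(3,1,-1.7,-8.83,-.169),(3,1,13.1,-11.13,-.474),(3,1,27.9,-11.98,-.333),(3,1,42.8,-13.76,-.493),(3,1,57.7,-15.16,-.480)]
D=np.array(D); sw=D[:,0].astype(int); s=D[:,1]; phi=D[:,2]+np.where(sw>=2,-119.5,0)
def run(sel,useF=1,useT=1,lab=''):
    def res(p,full=False):
        A,Bc,*P=p; G=A*np.sin(np.radians(phi))+Bc*np.cos(np.radians(phi))
        fa=(s*(.27+np.array(P[:4])[sw])+G)/.0553; tq=s*P[4]+G
        r=np.r_[useF*(-D[:,3]-fa)[sel]/1.2,useT*(-D[:,4]-tq)[sel]/.12, (P[4]-.27)/.02,(np.array(P[:4])-.35)/.3,(np.hypot(A,Bc)-.21)/.03]
        return r
    o=least_squares(res,[.1,.1,.3,.3,.3,.3,.27]); A,B=o.x[:2]
    # G=m sin(phi-phi0), phi0 = heavy down
    cov=np.linalg.inv(o.jac.T@o.jac); ph=np.degrees(np.arctan2(-B,A)); m=np.hypot(A,B)
    g=np.array([B,-A])/m**2; print(lab,'m',m.round(3),'phi0',ph.round(1),'+-',np.degrees(np.sqrt(g@cov[:2,:2]@g)).round(1),'P',o.x[2:].round(3),'cost',2*o.cost, sel.sum())
al=sw>=0
run(al,1,1,'all');run(al,1,0,'F');run(al,0,1,'T');run(sw<2,1,1,'first');run(sw>=2,1,1,'second');run(sw==3,1,0,'s3');run(sw==2,1,0,'s2')
E
python3 fit.py
```

```text
all m 0.233 phi0 -115.5 +- 5.7 P [0.513 0.421 0.167 0.309 0.27 ] cost 48.69050031737693 29
F m 0.223 phi0 -111.7 +- 10.3 P [0.506 0.418 0.157 0.321 0.27 ] cost 15.442752177974228 29
T m 0.235 phi0 -118.0 +- 7.0 P [0.35 0.35 0.35 0.35 0.27] cost 33.22694235633586 29
first m 0.239 phi0 -104.6 +- 7.9 P [0.475 0.436 0.35  0.35  0.268] cost 27.784817916878453 13
second m 0.222 phi0 -129.2 +- 8.6 P [0.35  0.35  0.213 0.266 0.271] cost 16.096870856227255 16
s3 m 0.233 phi0 -102.9 +- 32.9 P [0.35  0.35  0.35  0.351 0.27 ] cost 3.010850063442395 8
s2 m 0.219 phi0 -158.5 +- 21.3 P [0.35 0.35 0.3  0.35 0.27] cost 1.3359482827244036 8
```

Request:
carry_out --plan '[{"slide": [-0.005, -0.023, 0.039], "turn": 0}, {"slide": [-0.009, -0.047, 0.076], "turn": 0}, {"slide": [-0.014, -0.072, 0.113], "turn": 0}, {"slide": [-0.02, -0.098, 0.15], "turn": 0}, {"slide": [-0.025, -0.125, 0.185], "turn": 0}, {"slide": [-0.031, -0.154, 0.219], "turn": 0}, {"slide": [-0.037, -0.184, 0.252], "turn": 0}, {"slide": [-0.043, -0.214, 0.285], "turn": 0}]'

```text
clock: 25.42
tool_pos: [0.5418, 0.0819, 0.3085]
ee_rot: [0.449, 0.547, 0.449, -0.546]
wrist_force: [4.4, 2.3, -6.0]
finger_gap: 0.0153
```

```bash
python3 -c "
from h import *
st()"
```

```text
{'clk': np.float64(25.4167), 'al': np.float64(45.5156), 'r': np.float64(0.0549), 'ax': np.float64(-0.0), 'F': array([ 4.4 ,  2.28, -5.99]), 'Ft': np.float64(6.4411), 'Mn': np.float64(0.6467), 'tq': np.float64(0.1868), 'gap': np.float64(0.0153), 'v': np.float64(0.0302)}
```

Request:
carry_out --plan '[{"slide": [-0.006, -0.032, 0.031], "turn": 0}, {"slide": [-0.013, -0.064, 0.062], "turn": 0}, {"slide": [-0.02, -0.098, 0.091], "turn": 0}, {"slide": [-0.026, -0.133, 0.119], "turn": 0}, {"slide": [-0.033, -0.168, 0.145], "turn": 0}, {"slide": [-0.041, -0.204, 0.171], "turn": 0}, {"slide": [-0.048, -0.241, 0.195], "turn": 0}, {"slide": [-0.056, -0.279, 0.219], "turn": 0}]'

```text
clock: 26.08
tool_pos: [0.5395, 0.0707, 0.3173]
ee_rot: [0.449, 0.547, 0.449, -0.546]
wrist_force: [6.0, 2.2, -6.8]
finger_gap: 0.0156
```

```bash
python3 -c "
from h import *
st()"
```

```text
{'clk': np.float64(26.0833), 'al': np.float64(30.4041), 'r': np.float64(0.0548), 'ax': np.float64(-0.0001), 'F': array([ 5.96,  2.22, -6.85]), 'Ft': np.float64(6.3499), 'Mn': np.float64(0.7236), 'tq': np.float64(0.1426), 'gap': np.float64(0.0156), 'v': np.float64(0.0332)}
```

Request:
carry_out --plan '[{"slide": [-0.008, -0.039, 0.022], "turn": 0}, {"slide": [-0.015, -0.078, 0.042], "turn": 0}, {"slide": [-0.023, -0.118, 0.062], "turn": 0}, {"slide": [-0.032, -0.158, 0.08], "turn": 0}, {"slide": [-0.04, -0.199, 0.096], "turn": 0}, {"slide": [-0.048, -0.241, 0.111], "turn": 0}, {"slide": [-0.056, -0.283, 0.125], "turn": 0}, {"slide": [-0.065, -0.325, 0.137], "turn": 0}]'

```text
clock: 26.75
tool_pos: [0.537, 0.0582, 0.3229]
ee_rot: [0.448, 0.547, 0.449, -0.546]
wrist_force: [5.6, 4.6, -6.4]
finger_gap: 0.0155
```

```bash
python3 -c "
from h import *
st()"
```

```text
{'clk': np.float64(26.75), 'al': np.float64(15.7832), 'r': np.float64(0.055), 'ax': np.float64(-0.0001), 'F': array([ 5.59,  4.6 , -6.43]), 'Ft': np.float64(7.1367), 'Mn': np.float64(1.0389), 'tq': np.float64(0.2215), 'gap': np.float64(0.0155), 'v': np.float64(0.0396)}
```

Request:
carry_out --plan '[{"slide": [-0.009, -0.043, 0.011], "turn": 0}, {"slide": [-0.017, -0.086, 0.02], "turn": 0}, {"slide": [-0.026, -0.129, 0.028], "turn": 0}, {"slide": [-0.034, -0.173, 0.035], "turn": 0}, {"slide": [-0.043, -0.217, 0.04], "turn": 0}, {"slide": [-0.052, -0.261, 0.044], "turn": 0}, {"slide": [-0.061, -0.305, 0.046], "turn": 0}, {"slide": [-0.07, -0.349, 0.047], "turn": 0}]'

```text
clock: 27.42
tool_pos: [0.5342, 0.0447, 0.3253]
ee_rot: [0.448, 0.548, 0.449, -0.546]
wrist_force: [5.8, 7.5, -3.5]
finger_gap: 0.0162
```

```bash
python3 -c "
from h import *
st(); arc(0,60)"
```

```text
{'clk': np.float64(27.4167), 'al': np.float64(1.2524), 'r': np.float64(0.0553), 'ax': np.float64(-0.0002), 'F': array([ 5.8 ,  7.48, -3.51]), 'Ft': np.float64(8.5411), 'Mn': np.float64(1.349), 'tq': np.float64(0.4358), 'gap': np.float64(0.0162), 'v': np.float64(0.0432)}
0 60 [[0.035, 0.176, -0.012], [0.07, 0.349, -0.047], [0.103, 0.516, -0.105], [0.134, 0.674, -0.184], [0.163, 0.821, -0.284], [0.19, 0.954, -0.403], [0.213, 1.07, -0.538], [0.233, 1.168, -0.687]]
```

Request:
carry_out --plan '[{"slide": [0, 0, 0], "turn": 0}, {"slide": [0, 0, 0], "turn": 0}, {"slide": [0, 0, 0], "turn": 0}, {"slide": [0, 0, 0], "turn": 0}, {"slide": [0.07, 0.349, -0.047], "turn": 0}, {"slide": [0.134, 0.674, -0.184], "turn": 0}, {"slide": [0.19, 0.954, -0.403], "turn": 0}, {"slide": [0.233, 1.168, -0.687], "turn": 0}]' --hand 0.1

```text
clock: 28.08
tool_pos: [0.5436, 0.092, 0.2969]
ee_rot: [0.449, 0.547, 0.449, -0.546]
wrist_force: [0.0, 0.7, 0.2]
finger_gap: 0.0468
```

Request:
carry_out --plan '[{"slide": [0, 0, 0], "turn": 0}, {"slide": [0, 0, 0], "turn": 0}, {"slide": [0, 0, 0], "turn": 0}, {"slide": [0, 0, 0], "turn": 0}, {"slide": [0, 0, 0], "turn": 0}, {"slide": [0, 0, 0], "turn": 0}, {"slide": [0, 0, 0], "turn": 0}, {"slide": [0, 0, 0], "turn": 0}]' --hand -1 --newtons 20

```text
clock: 28.75
tool_pos: [0.5435, 0.0905, 0.2969]
ee_rot: [0.449, 0.547, 0.449, -0.546]
wrist_force: [3.3, 1.5, -8.8]
finger_gap: 0.0156
```

Run:
```python
from h import *
st()
im,d=bot.capture('scene'); save('sc7',cv2.resize(im[160:310,210:360],(600,600),interpolation=cv2.INTER_CUBIC))
```

```text
{'clk': np.float64(28.75), 'al': np.float64(60.6799), 'r': np.float64(0.055), 'ax': np.float64(-0.0001), 'F': array([ 3.26,  1.47, -8.77]), 'Ft': np.float64(8.6629), 'Mn': np.float64(0.4464), 'tq': np.float64(0.3517), 'gap': np.float64(0.0156), 'v': np.float64(0.0038)}
```

View pics/sc7.png

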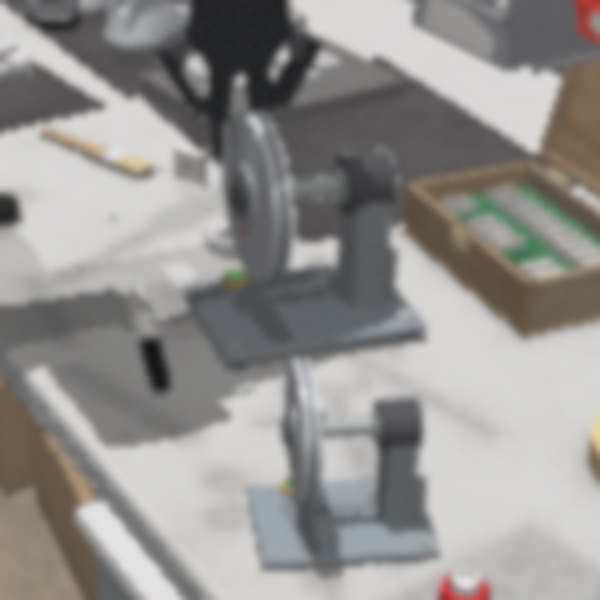

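A faint dot shows near scene zoom (242,238), consistent with about -119° of turn. Third grip sweep next.

Request:
carry_out --plan '[{"slide": [-0.005, -0.023, 0.039], "turn": 0}, {"slide": [-0.009, -0.047, 0.076], "turn": 0}, {"slide": [-0.014, -0.072, 0.113], "turn": 0}, {"slide": [-0.02, -0.098, 0.15], "turn": 0}, {"slide": [-0.025, -0.125, 0.185], "turn": 0}, {"slide": [-0.031, -0.154, 0.219], "turn": 0}, {"slide": [-0.037, -0.184, 0.252], "turn": 0}, {"slide": [-0.043, -0.214, 0.285], "turn": 0}]'

```text
clock: 29.47
tool_pos: [0.5418, 0.082, 0.3087]
ee_rot: [0.449, 0.547, 0.449, -0.546]
wrist_force: [5.6, 0.9, -12.8]
finger_gap: 0.0155
```

```bash
python3 -c "
from h import *
st()"
```

```text
{'clk': np.float64(29.4667), 'al': np.float64(45.364), 'r': np.float64(0.0551), 'ax': np.float64(-0.0001), 'F': array([  5.57,   0.92, -12.75]), 'Ft': np.float64(10.4758), 'Mn': np.float64(0.4165), 'tq': np.float64(0.4699), 'gap': np.float64(0.0155), 'v': np.float64(0.0292)}
```

Request:
carry_out --plan '[{"slide": [-0.006, -0.032, 0.031], "turn": 0}, {"slide": [-0.013, -0.064, 0.062], "turn": 0}, {"slide": [-0.02, -0.098, 0.091], "turn": 0}, {"slide": [-0.026, -0.133, 0.119], "turn": 0}, {"slide": [-0.033, -0.168, 0.145], "turn": 0}, {"slide": [-0.041, -0.204, 0.171], "turn": 0}, {"slide": [-0.048, -0.241, 0.195], "turn": 0}, {"slide": [-0.056, -0.279, 0.219], "turn": 0}]'

```text
clock: 30.13
tool_pos: [0.5396, 0.0715, 0.3177]
ee_rot: [0.448, 0.547, 0.449, -0.546]
wrist_force: [6.1, 3.5, -11.0]
finger_gap: 0.0158
```

```bash
python3 -c "
from h import *
st()"
```

```text
{'clk': np.float64(30.1333), 'al': np.float64(30.8397), 'r': np.float64(0.0555), 'ax': np.float64(-0.0002), 'F': array([  6.05,   3.52, -11.01]), 'Ft': np.float64(9.6178), 'Mn': np.float64(0.8868), 'tq': np.float64(0.365), 'gap': np.float64(0.0158), 'v': np.float64(0.0366)}
```

Request:
carry_out --plan '[{"slide": [-0.008, -0.039, 0.022], "turn": 0}, {"slide": [-0.015, -0.078, 0.042], "turn": 0}, {"slide": [-0.023, -0.118, 0.062], "turn": 0}, {"slide": [-0.032, -0.158, 0.08], "turn": 0}, {"slide": [-0.04, -0.199, 0.096], "turn": 0}, {"slide": [-0.048, -0.241, 0.111], "turn": 0}, {"slide": [-0.056, -0.283, 0.125], "turn": 0}, {"slide": [-0.065, -0.325, 0.137], "turn": 0}]'

```text
clock: 30.8
tool_pos: [0.5371, 0.0592, 0.3236]
ee_rot: [0.448, 0.548, 0.449, -0.545]
wrist_force: [5.3, 7.1, -8.4]
finger_gap: 0.0155
```

```bash
python3 -c "
from h import *
st()"
```

```text
{'clk': np.float64(30.8), 'al': np.float64(16.5657), 'r': np.float64(0.056), 'ax': np.float64(-0.0002), 'F': array([ 5.27,  7.13, -8.42]), 'Ft': np.float64(10.0868), 'Mn': np.float64(1.5149), 'tq': np.float64(0.2925), 'gap': np.float64(0.0155), 'v': np.float64(0.0383)}
```

Request:
carry_out --plan '[{"slide": [-0.009, -0.043, 0.011], "turn": 0}, {"slide": [-0.017, -0.086, 0.02], "turn": 0}, {"slide": [-0.026, -0.129, 0.028], "turn": 0}, {"slide": [-0.034, -0.173, 0.035], "turn": 0}, {"slide": [-0.043, -0.217, 0.04], "turn": 0}, {"slide": [-0.052, -0.261, 0.044], "turn": 0}, {"slide": [-0.061, -0.305, 0.046], "turn": 0}, {"slide": [-0.07, -0.349, 0.047], "turn": 0}]'

```text
clock: 31.47
tool_pos: [0.5343, 0.0459, 0.3262]
ee_rot: [0.448, 0.549, 0.449, -0.545]
wrist_force: [4.0, 10.0, -3.9]
finger_gap: 0.0159
```

```bash
python3 -c "
from h import *
st()"
```

```text
{'clk': np.float64(31.4667), 'al': np.float64(2.4274), 'r': np.float64(0.0563), 'ax': np.float64(-0.0003), 'F': array([ 3.98, 10.02, -3.85]), 'Ft': np.float64(10.7548), 'Mn': np.float64(1.8763), 'tq': np.float64(0.3723), 'gap': np.float64(0.0159), 'v': np.float64(0.039)}
```

Request:
carry_out --plan '[{"slide": [-0.009, -0.044, -0.001], "turn": 0}, {"slide": [-0.018, -0.088, -0.003], "turn": 0}, {"slide": [-0.026, -0.132, -0.007], "turn": 0}, {"slide": [-0.035, -0.176, -0.012], "turn": 0}, {"slide": [-0.044, -0.22, -0.018], "turn": 0}, {"slide": [-0.052, -0.263, -0.026], "turn": 0}, {"slide": [-0.061, -0.306, -0.036], "turn": 0}, {"slide": [-0.07, -0.349, -0.047], "turn": 0}]'

```text
clock: 32.13
tool_pos: [0.5315, 0.0322, 0.3253]
ee_rot: [0.448, 0.549, 0.449, -0.545]
wrist_force: [3.7, 11.1, 3.6]
finger_gap: 0.0157
```

```bash
python3 -c "
from h import *
st()"
```

```text
{'clk': np.float64(32.1333), 'al': np.float64(-11.8817), 'r': np.float64(0.0565), 'ax': np.float64(-0.0004), 'F': array([ 3.68, 11.11,  3.62]), 'Ft': np.float64(12.1117), 'Mn': np.float64(1.9834), 'tq': np.float64(0.5016), 'gap': np.float64(0.0157), 'v': np.float64(0.0411)}
```

Request:
carry_out --plan '[{"slide": [-0.008, -0.042, -0.012], "turn": 0}, {"slide": [-0.017, -0.084, -0.026], "turn": 0}, {"slide": [-0.025, -0.126, -0.041], "turn": 0}, {"slide": [-0.033, -0.167, -0.058], "turn": 0}, {"slide": [-0.041, -0.208, -0.076], "turn": 0}, {"slide": [-0.049, -0.247, -0.095], "turn": 0}, {"slide": [-0.057, -0.287, -0.116], "turn": 0}, {"slide": [-0.065, -0.325, -0.137], "turn": 0}]'

```text
clock: 32.8
tool_pos: [0.5288, 0.0189, 0.3206]
ee_rot: [0.448, 0.549, 0.449, -0.545]
wrist_force: [2.9, 10.5, 8.1]
finger_gap: 0.0157
```

```bash
python3 -c "
from h import *
st()"
```

```text
{'clk': np.float64(32.8), 'al': np.float64(-26.4055), 'r': np.float64(0.0565), 'ax': np.float64(-0.0005), 'F': array([ 2.86, 10.48,  8.12]), 'Ft': np.float64(13.3151), 'Mn': np.float64(1.7177), 'tq': np.float64(0.714), 'gap': np.float64(0.0157), 'v': np.float64(0.0395)}
```

Request:
carry_out --plan '[{"slide": [-0.008, -0.038, -0.023], "turn": 0}, {"slide": [-0.015, -0.075, -0.048], "turn": 0}, {"slide": [-0.022, -0.111, -0.073], "turn": 0}, {"slide": [-0.029, -0.147, -0.1], "turn": 0}, {"slide": [-0.036, -0.181, -0.128], "turn": 0}, {"slide": [-0.043, -0.215, -0.157], "turn": 0}, {"slide": [-0.049, -0.248, -0.187], "turn": 0}, {"slide": [-0.056, -0.279, -0.219], "turn": 0}]'

```text
clock: 33.47
tool_pos: [0.5265, 0.0072, 0.3124]
ee_rot: [0.449, 0.548, 0.448, -0.545]
wrist_force: [0.2, 7.1, 12.6]
finger_gap: 0.016
```

```bash
python3 -c "
from h import *
st()"
```

```text
{'clk': np.float64(33.4667), 'al': np.float64(-41.1916), 'r': np.float64(0.0564), 'ax': np.float64(-0.0004), 'F': array([ 0.21,  7.08, 12.61]), 'Ft': np.float64(13.5625), 'Mn': np.float64(1.2552), 'tq': np.float64(0.592), 'gap': np.float64(0.016), 'v': np.float64(0.0453)}
```

Request:
carry_out --plan '[{"slide": [0.008, 0.034, 0.027], "turn": 0}, {"slide": [0.015, 0.068, 0.054], "turn": 0}, {"slide": [0.021, 0.103, 0.08], "turn": 0}, {"slide": [0.027, 0.137, 0.106], "turn": 0}, {"slide": [0.035, 0.172, 0.131], "turn": 0}, {"slide": [0.042, 0.208, 0.155], "turn": 0}, {"slide": [0.049, 0.244, 0.178], "turn": 0}, {"slide": [0.056, 0.279, 0.219], "turn": 0}]'

```text
clock: 34.13
tool_pos: [0.5286, 0.0161, 0.3176]
ee_rot: [-0.449, -0.546, -0.448, 0.547]
wrist_force: [2.4, -3.0, -5.3]
finger_gap: 0.0158
```

```bash
python3 -c "
from h import *
st()"
```

```text
{'clk': np.float64(34.1333), 'al': np.float64(-30.4474), 'r': np.float64(0.0553), 'ax': np.float64(-0.0001), 'F': array([ 2.43, -3.01, -5.3 ]), 'Ft': np.float64(-4.8219), 'Mn': np.float64(-0.6849), 'tq': np.float64(0.0343), 'gap': np.float64(0.0158), 'v': np.float64(0.044)}
```

Request:
carry_out --plan '[{"slide": [0.008, 0.039, 0.022], "turn": 0}, {"slide": [0.015, 0.078, 0.042], "turn": 0}, {"slide": [0.023, 0.118, 0.062], "turn": 0}, {"slide": [0.032, 0.158, 0.08], "turn": 0}, {"slide": [0.04, 0.199, 0.096], "turn": 0}, {"slide": [0.048, 0.241, 0.111], "turn": 0}, {"slide": [0.056, 0.283, 0.125], "turn": 0}, {"slide": [0.065, 0.325, 0.137], "turn": 0}]'

```text
clock: 34.8
tool_pos: [0.5313, 0.0293, 0.3232]
ee_rot: [-0.45, -0.546, -0.448, 0.547]
wrist_force: [1.5, -5.5, -1.1]
finger_gap: 0.0157
```

```bash
python3 -c "
from h import *
st()"
```

```text
{'clk': np.float64(34.8), 'al': np.float64(-15.2226), 'r': np.float64(0.0551), 'ax': np.float64(-0.0001), 'F': array([ 1.47, -5.49, -1.07]), 'Ft': np.float64(-5.1952), 'Mn': np.float64(-1.0945), 'tq': np.float64(0.0187), 'gap': np.float64(0.0157), 'v': np.float64(0.0428)}
```

Request:
carry_out --plan '[{"slide": [0.009, 0.043, 0.011], "turn": 0}, {"slide": [0.017, 0.086, 0.02], "turn": 0}, {"slide": [0.026, 0.129, 0.028], "turn": 0}, {"slide": [0.034, 0.173, 0.035], "turn": 0}, {"slide": [0.043, 0.217, 0.04], "turn": 0}, {"slide": [0.052, 0.261, 0.044], "turn": 0}, {"slide": [0.061, 0.305, 0.046], "turn": 0}, {"slide": [0.07, 0.349, 0.047], "turn": 0}]'

```text
clock: 35.47
tool_pos: [0.534, 0.0431, 0.3253]
ee_rot: [-0.45, -0.545, -0.448, 0.547]
wrist_force: [0.5, -6.7, -0.7]
finger_gap: 0.0156
```

```bash
python3 -c "
from h import *
st()"
```

```text
{'clk': np.float64(35.4667), 'al': np.float64(-0.4728), 'r': np.float64(0.0553), 'ax': np.float64(-0.0001), 'F': array([ 0.46, -6.71, -0.68]), 'Ft': np.float64(-6.4924), 'Mn': np.float64(-1.1613), 'tq': np.float64(-0.2034), 'gap': np.float64(0.0156), 'v': np.float64(0.0395)}
```

Request:
carry_out --plan '[{"slide": [0.009, 0.044, -0.001], "turn": 0}, {"slide": [0.018, 0.088, -0.003], "turn": 0}, {"slide": [0.026, 0.132, -0.007], "turn": 0}, {"slide": [0.035, 0.176, -0.012], "turn": 0}, {"slide": [0.044, 0.22, -0.018], "turn": 0}, {"slide": [0.052, 0.263, -0.026], "turn": 0}, {"slide": [0.061, 0.306, -0.036], "turn": 0}, {"slide": [0.07, 0.349, -0.047], "turn": 0}]'

```text
clock: 36.13
tool_pos: [0.5368, 0.0569, 0.3239]
ee_rot: [-0.45, -0.545, -0.448, 0.547]
wrist_force: [-0.2, -6.1, 4.9]
finger_gap: 0.0157
```

```bash
python3 -c "
from h import *
st()"
```

```text
{'clk': np.float64(36.1333), 'al': np.float64(14.2594), 'r': np.float64(0.0556), 'ax': np.float64(-0.0001), 'F': array([-0.2, -6.1,  4.9]), 'Ft': np.float64(-7.0438), 'Mn': np.float64(-1.2751), 'tq': np.float64(-0.0501), 'gap': np.float64(0.0157), 'v': np.float64(0.0395)}
```

Request:
carry_out --plan '[{"slide": [0.008, 0.042, -0.012], "turn": 0}, {"slide": [0.017, 0.084, -0.026], "turn": 0}, {"slide": [0.025, 0.126, -0.041], "turn": 0}, {"slide": [0.033, 0.167, -0.058], "turn": 0}, {"slide": [0.041, 0.208, -0.076], "turn": 0}, {"slide": [0.049, 0.247, -0.095], "turn": 0}, {"slide": [0.057, 0.287, -0.116], "turn": 0}, {"slide": [0.065, 0.325, -0.137], "turn": 0}]'

```text
clock: 36.8
tool_pos: [0.5394, 0.0701, 0.3189]
ee_rot: [-0.45, -0.546, -0.448, 0.547]
wrist_force: [-1.1, -6.2, 6.6]
finger_gap: 0.0156
```

```bash
python3 -c "
from h import *
st()"
```

```text
{'clk': np.float64(36.8), 'al': np.float64(29.0115), 'r': np.float64(0.0559), 'ax': np.float64(-0.0001), 'F': array([-1.08, -6.16,  6.61]), 'Ft': np.float64(-8.6748), 'Mn': np.float64(-1.2277), 'tq': np.float64(-0.2265), 'gap': np.float64(0.0156), 'v': np.float64(0.0354)}
```

Request:
carry_out --plan '[{"slide": [0.008, 0.038, -0.023], "turn": 0}, {"slide": [0.015, 0.075, -0.048], "turn": 0}, {"slide": [0.022, 0.111, -0.073], "turn": 0}, {"slide": [0.029, 0.147, -0.1], "turn": 0}, {"slide": [0.036, 0.181, -0.128], "turn": 0}, {"slide": [0.043, 0.215, -0.157], "turn": 0}, {"slide": [0.049, 0.248, -0.187], "turn": 0}, {"slide": [0.056, 0.279, -0.219], "turn": 0}]'

```text
clock: 37.47
tool_pos: [0.5416, 0.0816, 0.3106]
ee_rot: [-0.45, -0.546, -0.448, 0.547]
wrist_force: [-1.6, -4.3, 9.7]
finger_gap: 0.0157
```

```bash
python3 -c "
from h import *
st()"
```

```text
{'clk': np.float64(37.4667), 'al': np.float64(43.7181), 'r': np.float64(0.0562), 'ax': np.float64(-0.0002), 'F': array([-1.6 , -4.34,  9.71]), 'Ft': np.float64(-10.014), 'Mn': np.float64(-0.9357), 'tq': np.float64(-0.3354), 'gap': np.float64(0.0157), 'v': np.float64(0.0305)}
```

Request:
carry_out --plan '[{"slide": [0.006, 0.031, -0.032], "turn": 0}, {"slide": [0.012, 0.06, -0.066], "turn": 0}, {"slide": [0.018, 0.089, -0.1], "turn": 0}, {"slide": [0.023, 0.116, -0.135], "turn": 0}, {"slide": [0.028, 0.143, -0.171], "turn": 0}, {"slide": [0.033, 0.168, -0.208], "turn": 0}, {"slide": [0.038, 0.192, -0.246], "turn": 0}, {"slide": [0.043, 0.214, -0.285], "turn": 0}]'

```text
clock: 38.13
tool_pos: [0.5434, 0.0907, 0.2996]
ee_rot: [0.449, 0.546, 0.448, -0.546]
wrist_force: [-1.8, -1.2, 12.1]
finger_gap: 0.0155
```

Run:
```python
from h import *
st()
im,d=bot.capture('scene'); save('sc8',cv2.resize(im[160:310,210:360],(600,600),interpolation=cv2.INTER_CUBIC))
st()
```

```text
{'clk': np.float64(38.1333), 'al': np.float64(58.3251), 'r': np.float64(0.0564), 'ax': np.float64(-0.0002), 'F': array([-1.79, -1.19, 12.15]), 'Ft': np.float64(-11.137), 'Mn': np.float64(-0.6202), 'tq': np.float64(-0.2443), 'gap': np.float64(0.0155), 'v': np.float64(0.0334)}
{'clk': np.float64(38.1833), 'al': np.float64(58.6331), 'r': np.float64(0.0564), 'ax': np.float64(-0.0002), 'F': array([-0.31, -1.4 , 10.8 ]), 'Ft': np.float64(-9.9686), 'Mn': np.float64(-0.6323), 'tq': np.float64(-0.1522), 'gap': np.float64(0.0158), 'v': np.float64(0.0046)}
```

View pics/sc8.png

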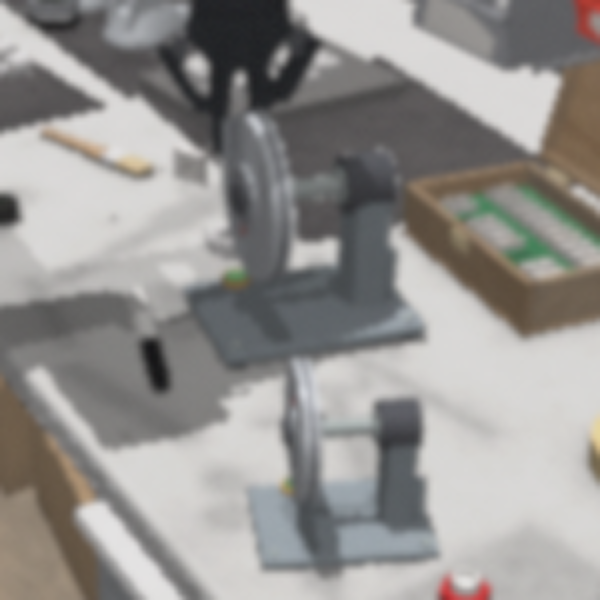

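The picture looks the same as before the sweep. Refit with all the data.

```bash
sed -i 's/^D=np.array(D).*$/D+=[(4,-1,45.5,6.44,.187),(4,-1,30.4,6.35,.143),(4,-1,15.8,7.14,.2215),(4,-1,1.25,8.54,.436),(5,-1,45.4,10.48,.47),(5,-1,30.8,9.62,.365),(5,-1,16.6,10.09,.2925),(5,-1,2.4,10.75,.372),(5,-1,-11.9,12.11,.502),(5,-1,-26.4,13.32,.714),(5,-1,-41.2,13.56,.592),(6,1,-30.4,-4.82,.034),(6,1,-15.2,-5.2,.019),(6,1,-.5,-6.49,-.203),(6,1,14.3,-7.04,-.05),(6,1,29,-8.67,-.2265),(6,1,43.7,-10.01,-.335),(6,1,58.3,-11.14,-.244)]\nD=np.array(D); sw=D[:,0].astype(int); s=D[:,1]; phi=D[:,2]+np.array([0,0,-119.5,-119.5,-119.5,-179.5,-179.5])[sw]/; s/P\[:4\]/P[:7]/g; s/P\[4\]/P[7]/g; s/\[.1,.1,.3,.3,.3,.3,.27\]/[.1,.1]+[.3]*7+[.27]/' fit.py
cat >> fit.py <<'E'
run(sw>=5,1,1,'third'); run(sw>=2,1,1,'2+3'); run((sw<2)|(sw>4),1,1,'1+3')
E
python3 fit.py
```

```text
all m 0.239 phi0 -120.4 +- 4.4 P [0.527 0.42  0.183 0.292 0.219 0.187 0.299 0.278] cost 70.67894766395841 47
F m 0.225 phi0 -125.2 +- 8.5 P [0.549 0.402 0.2   0.278 0.229 0.207 0.278 0.27 ] cost 24.594085240252138 47
T m 0.237 phi0 -118.7 +- 5.7 P [0.35  0.35  0.35  0.35  0.35  0.35  0.35  0.278] cost 46.20421046485239 47
first m 0.239 phi0 -104.6 +- 7.9 P [0.475 0.436 0.35  0.35  0.35  0.35  0.35  0.268] cost 27.784817916877802 13
second m 0.232 phi0 -128.8 +- 5.6 P [0.35  0.35  0.212 0.265 0.244 0.21  0.272 0.28 ] cost 36.4861380994189 34
s3 m 0.233 phi0 -102.9 +- 32.9 P [0.35  0.35  0.35  0.351 0.35  0.35  0.35  0.27 ] cost 3.010850063442715 8
s2 m 0.219 phi0 -158.5 +- 21.3 P [0.35 0.35 0.3  0.35 0.35 0.35 0.35 0.27] cost 1.3359482827239448 8
third m 0.238 phi0 -132.6 +- 8.3 P [0.35  0.35  0.35  0.35  0.35  0.216 0.264 0.276] cost 16.207685814324787 14
2+3 m 0.232 phi0 -128.8 +- 5.6 P [0.35  0.35  0.212 0.265 0.244 0.21  0.272 0.28 ] cost 36.4861380994189 34
1+3 m 0.248 phi0 -118.0 +- 5.4 P [0.515 0.43  0.35  0.35  0.35  0.176 0.311 0.276] cost 49.89591890323599 27
```

```bash
cat > dot.py <<'E'
from h import *
import sys
c=bot.get_calibration('scene');f=K(c);R=cv2.Rodrigues(c['rvec'])[0];o=-R.T@c['tvec']
def dot(z,name=''):
    z=z.astype(float); red=z[...,0]-np.maximum(z[...,1],z[...,2]) if False else z[...,2]-np.maximum(z[...,1],z[...,0])
    sub=red.copy(); m=np.zeros_like(red); m[120:285,222:290]=1; w=np.clip(sub-12,0,None)*m
    if w.sum()<5: print(name,'none',(red*m).max()); return
    v,u=np.mgrid[:600,:600]; pk=np.unravel_index((w).argmax(),w.shape); w*=(np.hypot(u-pk[1],v-pk[0])<14)
    U=(u*w).sum()/w.sum();V=(v*w).sum()/w.sum()
    px=210+(U+.5)/4-.5;py=160+(V+.5)/4-.5
    d=R.T@np.array([(px-c['cx'])/f,(py-c['cy'])/f,1]); P0=C-.0085*n3; k=((P0-o)@n3)/(d@n3); P=o+k*d-C
    print(name,'px',round(U),round(V),'lat %.4f z %.4f r %.4f ang %.1f'%(P@t3,P[2],np.hypot(P@t3,P[2]),np.degrees(np.arctan2(P@t3,P[2]))),w.max())
if __name__=='__main__':
    for a in sys.argv[1:]: dot(cv2.imread('pics/%s.png'%a),a)
E
python3 dot.py scz sc2 sc3 sc4 sc5 sc6 sc7 sc8
```

```text
scz px 258 208 lat -0.0315 z 0.0068 r 0.0323 ang -77.9 15.0
sc2 px 254 175 lat -0.0216 z 0.0288 r 0.0360 ang -36.8 7.0
sc3 px 254 233 lat -0.0237 z -0.0182 r 0.0299 ang -127.5 4.0
sc4 px 254 234 lat -0.0225 z -0.0193 r 0.0296 ang -130.6 3.0
sc5 none 13.0
sc6 px 252 235 lat -0.0199 z -0.0214 r 0.0292 ang -137.1 7.0
sc7 none 11.0
sc8 none 11.0
```

Request:
carry_out --plan '[{"slide": [0, 0, 0], "turn": 0}, {"slide": [0, 0, 0], "turn": 0}, {"slide": [0, 0, 0], "turn": 0}, {"slide": [0, 0, 0], "turn": 0}, {"slide": [-0.043, -0.214, 0.285], "turn": 0}, {"slide": [-0.099, -0.494, 0.503], "turn": 0}, {"slide": [-0.163, -0.819, 0.64], "turn": 0}, {"slide": [-0.233, -1.168, 0.687], "turn": 0}]' --hand 0.1

```text
clock: 38.85
tool_pos: [0.5342, 0.0426, 0.3265]
ee_rot: [0.45, 0.547, 0.448, -0.546]
wrist_force: [0.2, -0.1, 0.6]
finger_gap: 0.0467
```

Request:
carry_out --plan '[{"slide": [0, 0, 0], "turn": 0}, {"slide": [0, 0, 0], "turn": 0}, {"slide": [0, 0, 0], "turn": 0}, {"slide": [0, 0, 0], "turn": 0}, {"slide": [0, 0, 0], "turn": 0}, {"slide": [0, 0, 0], "turn": 0}, {"slide": [0, 0, 0], "turn": 0}, {"slide": [0, 0, 0], "turn": 0}]' --hand -1 --newtons 25

```text
clock: 39.52
tool_pos: [0.5341, 0.0436, 0.3253]
ee_rot: [-0.449, -0.546, -0.448, 0.547]
wrist_force: [-1.6, -4.9, 5.5]
finger_gap: 0.0154
```

Run:
```python
from h import *
st()
```

```text
{'clk': np.float64(39.5167), 'al': np.float64(0.0879), 'r': np.float64(0.0553), 'ax': np.float64(-0.0001), 'F': array([-1.63, -4.91,  5.54]), 'Ft': np.float64(-5.1397), 'Mn': np.float64(-0.8276), 'tq': np.float64(-0.2518), 'gap': np.float64(0.0154), 'v': np.float64(0.0017)}
```

Request:
carry_out --plan '[{"slide": [0.018, 0.088, -0.003], "turn": 0}, {"slide": [0.035, 0.176, -0.012], "turn": 0}, {"slide": [0.052, 0.263, -0.026], "turn": 0}, {"slide": [0.07, 0.349, -0.047], "turn": 0}, {"slide": [0.086, 0.433, -0.073], "turn": 0}, {"slide": [0.103, 0.516, -0.105], "turn": 0}, {"slide": [0.119, 0.597, -0.142], "turn": 0}, {"slide": [0.134, 0.674, -0.184], "turn": 0}]'

```text
clock: 40.18
tool_pos: [0.5394, 0.0699, 0.3184]
ee_rot: [-0.45, -0.545, -0.448, 0.547]
wrist_force: [-2.9, -8.9, 10.4]
finger_gap: 0.0158
```

```bash
python3 -c "
from h import *
st()"
```

```text
{'clk': np.float64(40.1833), 'al': np.float64(29.0224), 'r': np.float64(0.0554), 'ax': np.float64(-0.0001), 'F': array([-2.89, -8.93, 10.4 ]), 'Ft': np.float64(-13.2024), 'Mn': np.float64(-1.7764), 'tq': np.float64(-0.4006), 'gap': np.float64(0.0158), 'v': np.float64(0.0728)}
```

Request:
carry_out --plan '[{"slide": [-0.008, -0.039, 0.022], "turn": 0}, {"slide": [-0.015, -0.078, 0.042], "turn": 0}, {"slide": [-0.023, -0.118, 0.062], "turn": 0}, {"slide": [-0.032, -0.158, 0.08], "turn": 0}, {"slide": [-0.04, -0.199, 0.096], "turn": 0}, {"slide": [-0.048, -0.241, 0.111], "turn": 0}, {"slide": [-0.056, -0.283, 0.125], "turn": 0}, {"slide": [-0.065, -0.325, 0.137], "turn": 0}]'

```text
clock: 40.85
tool_pos: [0.5373, 0.0595, 0.3222]
ee_rot: [0.448, 0.548, 0.449, -0.545]
wrist_force: [3.7, 6.0, -5.2]
finger_gap: 0.0156
```

```bash
python3 -c "
from h import *
st()"
```

```text
{'clk': np.float64(40.85), 'al': np.float64(17.3006), 'r': np.float64(0.0546), 'ax': np.float64(-0.0001), 'F': array([ 3.67,  6.02, -5.22]), 'Ft': np.float64(7.8737), 'Mn': np.float64(1.2591), 'tq': np.float64(0.1973), 'gap': np.float64(0.0156), 'v': np.float64(0.0406)}
```

Request:
carry_out --plan '[{"slide": [-0.009, -0.043, 0.011], "turn": 0}, {"slide": [-0.017, -0.086, 0.02], "turn": 0}, {"slide": [-0.026, -0.129, 0.028], "turn": 0}, {"slide": [-0.034, -0.173, 0.035], "turn": 0}, {"slide": [-0.043, -0.217, 0.04], "turn": 0}, {"slide": [-0.052, -0.261, 0.044], "turn": 0}, {"slide": [-0.061, -0.305, 0.046], "turn": 0}, {"slide": [-0.07, -0.349, 0.047], "turn": 0}]'

```text
clock: 41.52
tool_pos: [0.5345, 0.0459, 0.3245]
ee_rot: [0.447, 0.549, 0.449, -0.545]
wrist_force: [2.4, 7.3, -1.5]
finger_gap: 0.0155
```

```bash
python3 -c "
from h import *
st()"
```

```text
{'clk': np.float64(41.5167), 'al': np.float64(2.5133), 'r': np.float64(0.0545), 'ax': np.float64(-0.0001), 'F': array([ 2.4 ,  7.26, -1.53]), 'Ft': np.float64(7.6499), 'Mn': np.float64(1.525), 'tq': np.float64(0.0686), 'gap': np.float64(0.0155), 'v': np.float64(0.042)}
```

Request:
carry_out --plan '[{"slide": [-0.009, -0.044, -0.001], "turn": 0}, {"slide": [-0.018, -0.088, -0.003], "turn": 0}, {"slide": [-0.026, -0.132, -0.007], "turn": 0}, {"slide": [-0.035, -0.176, -0.012], "turn": 0}, {"slide": [-0.044, -0.22, -0.018], "turn": 0}, {"slide": [-0.052, -0.263, -0.026], "turn": 0}, {"slide": [-0.061, -0.306, -0.036], "turn": 0}, {"slide": [-0.07, -0.349, -0.047], "turn": 0}]'

```text
clock: 42.18
tool_pos: [0.5317, 0.0321, 0.3233]
ee_rot: [0.447, 0.549, 0.449, -0.545]
wrist_force: [1.9, 8.6, 3.5]
finger_gap: 0.0156
```

```bash
python3 -c "
from h import *
st()"
```

```text
{'clk': np.float64(42.1833), 'al': np.float64(-12.3065), 'r': np.float64(0.0546), 'ax': np.float64(-0.0002), 'F': array([1.91, 8.62, 3.5 ]), 'Ft': np.float64(9.3731), 'Mn': np.float64(1.5925), 'tq': np.float64(0.2878), 'gap': np.float64(0.0156), 'v': np.float64(0.04)}
```

Request:
carry_out --plan '[{"slide": [-0.008, -0.042, -0.012], "turn": 0}, {"slide": [-0.017, -0.084, -0.026], "turn": 0}, {"slide": [-0.025, -0.126, -0.041], "turn": 0}, {"slide": [-0.033, -0.167, -0.058], "turn": 0}, {"slide": [-0.041, -0.208, -0.076], "turn": 0}, {"slide": [-0.049, -0.247, -0.095], "turn": 0}, {"slide": [-0.057, -0.287, -0.116], "turn": 0}, {"slide": [-0.065, -0.325, -0.137], "turn": 0}]'

```text
clock: 42.85
tool_pos: [0.529, 0.019, 0.3184]
ee_rot: [0.448, 0.549, 0.449, -0.545]
wrist_force: [0.6, 7.9, 8.2]
finger_gap: 0.0158
```

```bash
python3 -c "
from h import *
st()"
```

```text
{'clk': np.float64(42.85), 'al': np.float64(-27.3603), 'r': np.float64(0.0545), 'ax': np.float64(-0.0003), 'F': array([0.63, 7.92, 8.2 ]), 'Ft': np.float64(10.7733), 'Mn': np.float64(1.5455), 'tq': np.float64(0.2648), 'gap': np.float64(0.0158), 'v': np.float64(0.0382)}
```

Request:
carry_out --plan '[{"slide": [0.008, 0.039, 0.022], "turn": 0}, {"slide": [0.015, 0.078, 0.042], "turn": 0}, {"slide": [0.023, 0.118, 0.062], "turn": 0}, {"slide": [0.032, 0.158, 0.08], "turn": 0}, {"slide": [0.04, 0.199, 0.096], "turn": 0}, {"slide": [0.048, 0.241, 0.111], "turn": 0}, {"slide": [0.056, 0.283, 0.125], "turn": 0}, {"slide": [0.065, 0.325, 0.137], "turn": 0}]'

```text
clock: 43.52
tool_pos: [0.5313, 0.0283, 0.3219]
ee_rot: [-0.45, -0.545, -0.448, 0.548]
wrist_force: [0.9, -8.6, -6.3]
finger_gap: 0.0158
```

```bash
python3 -c "
from h import *
st()"
```

```text
{'clk': np.float64(43.5167), 'al': np.float64(-16.5836), 'r': np.float64(0.0542), 'ax': np.float64(0.0001), 'F': array([ 0.88, -8.56, -6.26]), 'Ft': np.float64(-9.6659), 'Mn': np.float64(-1.5575), 'tq': np.float64(-0.2403), 'gap': np.float64(0.0158), 'v': np.float64(0.0399)}
```

Request:
carry_out --plan '[{"slide": [0.009, 0.043, 0.011], "turn": 0}, {"slide": [0.017, 0.086, 0.02], "turn": 0}, {"slide": [0.026, 0.129, 0.028], "turn": 0}, {"slide": [0.034, 0.173, 0.035], "turn": 0}, {"slide": [0.043, 0.217, 0.04], "turn": 0}, {"slide": [0.052, 0.261, 0.044], "turn": 0}, {"slide": [0.061, 0.305, 0.046], "turn": 0}, {"slide": [0.07, 0.349, 0.047], "turn": 0}]'

```text
clock: 44.18
tool_pos: [0.534, 0.0418, 0.3245]
ee_rot: [-0.451, -0.544, -0.448, 0.548]
wrist_force: [-0.6, -10.6, 0.6]
finger_gap: 0.0156
```

```bash
python3 -c "
from h import *
st()"
```

```text
{'clk': np.float64(44.1833), 'al': np.float64(-1.7809), 'r': np.float64(0.0545), 'ax': np.float64(0.0001), 'F': array([ -0.63, -10.58,   0.58]), 'Ft': np.float64(-10.4797), 'Mn': np.float64(-1.9187), 'tq': np.float64(-0.2804), 'gap': np.float64(0.0156), 'v': np.float64(0.0411)}
```

Request:
carry_out --plan '[{"slide": [0.009, 0.044, -0.001], "turn": 0}, {"slide": [0.018, 0.088, -0.003], "turn": 0}, {"slide": [0.026, 0.132, -0.007], "turn": 0}, {"slide": [0.035, 0.176, -0.012], "turn": 0}, {"slide": [0.044, 0.22, -0.018], "turn": 0}, {"slide": [0.052, 0.263, -0.026], "turn": 0}, {"slide": [0.061, 0.306, -0.036], "turn": 0}, {"slide": [0.07, 0.349, -0.047], "turn": 0}]'

```text
clock: 44.85
tool_pos: [0.5367, 0.0557, 0.3234]
ee_rot: [-0.451, -0.544, -0.448, 0.548]
wrist_force: [-2.0, -10.2, 6.3]
finger_gap: 0.0155
```

```bash
python3 -c "
from h import *
st()"
```

```text
{'clk': np.float64(44.85), 'al': np.float64(13.1265), 'r': np.float64(0.0548), 'ax': np.float64(0.0), 'F': array([ -2.05, -10.17,   6.34]), 'Ft': np.float64(-11.5445), 'Mn': np.float64(-1.9591), 'tq': np.float64(-0.282), 'gap': np.float64(0.0155), 'v': np.float64(0.042)}
```

Request:
carry_out --plan '[{"slide": [0.008, 0.042, -0.012], "turn": 0}, {"slide": [0.017, 0.084, -0.026], "turn": 0}, {"slide": [0.025, 0.126, -0.041], "turn": 0}, {"slide": [0.033, 0.167, -0.058], "turn": 0}, {"slide": [0.041, 0.208, -0.076], "turn": 0}, {"slide": [0.049, 0.247, -0.095], "turn": 0}, {"slide": [0.057, 0.287, -0.116], "turn": 0}, {"slide": [0.065, 0.325, -0.137], "turn": 0}]'

```text
clock: 45.52
tool_pos: [0.5393, 0.069, 0.3187]
ee_rot: [-0.451, -0.545, -0.448, 0.548]
wrist_force: [-2.6, -10.3, 10.4]
finger_gap: 0.0158
```

```bash
python3 -c "
from h import *
st()"
```

```text
{'clk': np.float64(45.5167), 'al': np.float64(28.1486), 'r': np.float64(0.0552), 'ax': np.float64(-0.0), 'F': array([ -2.63, -10.3 ,  10.42]), 'Ft': np.float64(-14.2766), 'Mn': np.float64(-1.7193), 'tq': np.float64(-0.7146), 'gap': np.float64(0.0158), 'v': np.float64(0.0376)}
```

```bash
sed -i 's/^D=np.array(D); sw.*$/D+=[(7,1,29,-13.2,-.4006),(8,-1,17.3,7.87,.197),(8,-1,2.5,7.65,.069),(8,-1,-12.3,9.37,.288),(8,-1,-27.4,10.77,.265),(9,1,-16.6,-9.67,-.240),(9,1,-1.8,-10.48,-.280),(9,1,13.1,-11.54,-.282),(9,1,28.1,-14.28,-.715)]\nD=np.array(D); sw=D[:,0].astype(int); s=D[:,1]; phi=D[:,2]+np.array([0,0,-119.5,-119.5,-119.5,-179.5,-179.5,-120.6,-120.6,-120.6])[sw]/; s/P\[:7\]/P[:10]/g; s/P\[7\]/P[10]/g; s/\[.3\]\*7/[.3]*10/' fit.py
cat >> fit.py <<'E'
print('--');run(sw>=7,1,1,'g4');run(sw>=7,1,0,'g4F');run(sw>=7,0,1,'g4T');run(sw>=2,1,1,'g234');run(sw>=2,1,0,'g234F');run(sw>=2,0,1,'g234T');run((sw>=2)&(sw<5),1,1,'g2');run((sw>=5)&(sw<7),1,1,'g3');run(al,1,1,'all')
E
python3 fit.py | sed -n '/--/,$p'
```

```text
--
g4 m 0.224 phi0 -138.9 +- 11.2 P [0.35  0.35  0.35  0.35  0.35  0.35  0.35  0.298 0.273 0.279 0.27 ] cost 11.017012141809573 9
g4F m 0.218 phi0 -123.1 +- 47.1 P [0.35  0.35  0.35  0.35  0.35  0.35  0.35  0.347 0.215 0.336 0.27 ] cost 2.5364266467304466 9
g4T m 0.216 phi0 -141.7 +- 12.6 P [0.35 0.35 0.35 0.35 0.35 0.35 0.35 0.35 0.35 0.35 0.27] cost 8.28295069666775 9
g234 m 0.236 phi0 -130.9 +- 4.8 P [0.35  0.35  0.219 0.257 0.253 0.213 0.268 0.313 0.245 0.304 0.279] cost 47.78053177669368 43
g234F m 0.233 phi0 -135.6 +- 10.8 P [0.35  0.35  0.235 0.243 0.266 0.226 0.253 0.301 0.263 0.287 0.27 ] cost 15.941146083978618 43
g234T m 0.225 phi0 -129.6 +- 5.7 P [0.35  0.35  0.35  0.35  0.35  0.35  0.35  0.35  0.35  0.35  0.279] cost 32.02239217477739 43
g2 m 0.218 phi0 -125.1 +- 7.9 P [0.35  0.35  0.2   0.279 0.226 0.35  0.35  0.35  0.35  0.35  0.276] cost 19.90330521877056 20
g3 m 0.238 phi0 -132.6 +- 8.3 P [0.35  0.35  0.35  0.35  0.35  0.216 0.264 0.35  0.35  0.35  0.276] cost 16.207685814325195 14
all m 0.241 phi0 -123.3 +- 4.0 P [0.537 0.417 0.193 0.281 0.23  0.191 0.293 0.334 0.216 0.332 0.278] cost 83.83298054391295 56
```

Request:
carry_out --plan '[{"slide": [-0.008, -0.039, 0.022], "turn": 0}, {"slide": [-0.015, -0.078, 0.042], "turn": 0}, {"slide": [-0.023, -0.118, 0.062], "turn": 0}, {"slide": [-0.032, -0.158, 0.08], "turn": 0}, {"slide": [-0.04, -0.199, 0.096], "turn": 0}, {"slide": [-0.048, -0.241, 0.111], "turn": 0}, {"slide": [-0.056, -0.283, 0.125], "turn": 0}, {"slide": [-0.065, -0.325, 0.137], "turn": 0}]'

```text
clock: 46.18
tool_pos: [0.5373, 0.0592, 0.3221]
ee_rot: [0.448, 0.548, 0.449, -0.546]
wrist_force: [4.0, 5.6, -5.4]
finger_gap: 0.0158
```

```bash
python3 -c "
from h import *
st()"
```

```text
{'clk': np.float64(46.1833), 'al': np.float64(17.05), 'r': np.float64(0.0545), 'ax': np.float64(-0.0001), 'F': array([ 3.96,  5.63, -5.38]), 'Ft': np.float64(7.5996), 'Mn': np.float64(1.3675), 'tq': np.float64(0.0231), 'gap': np.float64(0.0158), 'v': np.float64(0.0398)}
```

Request:
carry_out --plan '[{"slide": [-0.009, -0.043, 0.011], "turn": 0}, {"slide": [-0.017, -0.086, 0.02], "turn": 0}, {"slide": [-0.026, -0.129, 0.028], "turn": 0}, {"slide": [-0.034, -0.173, 0.035], "turn": 0}, {"slide": [-0.043, -0.217, 0.04], "turn": 0}, {"slide": [-0.052, -0.261, 0.044], "turn": 0}, {"slide": [-0.061, -0.305, 0.046], "turn": 0}, {"slide": [-0.07, -0.349, 0.047], "turn": 0}]'

```text
clock: 46.85
tool_pos: [0.5345, 0.0457, 0.3245]
ee_rot: [0.447, 0.548, 0.449, -0.545]
wrist_force: [4.1, 7.9, -1.2]
finger_gap: 0.0158
```

```bash
python3 -c "
from h import *
st()"
```

```text
{'clk': np.float64(46.85), 'al': np.float64(2.3405), 'r': np.float64(0.0546), 'ax': np.float64(-0.0001), 'F': array([ 4.05,  7.86, -1.15]), 'Ft': np.float64(8.5386), 'Mn': np.float64(1.5325), 'tq': np.float64(0.2507), 'gap': np.float64(0.0158), 'v': np.float64(0.0387)}
```

Request:
carry_out --plan '[{"slide": [-0.009, -0.044, -0.001], "turn": 0}, {"slide": [-0.018, -0.088, -0.003], "turn": 0}, {"slide": [-0.026, -0.132, -0.007], "turn": 0}, {"slide": [-0.035, -0.176, -0.012], "turn": 0}, {"slide": [-0.044, -0.22, -0.018], "turn": 0}, {"slide": [-0.052, -0.263, -0.026], "turn": 0}, {"slide": [-0.061, -0.306, -0.036], "turn": 0}, {"slide": [-0.07, -0.349, -0.047], "turn": 0}]'

```text
clock: 47.52
tool_pos: [0.5317, 0.032, 0.3234]
ee_rot: [0.447, 0.549, 0.449, -0.545]
wrist_force: [2.6, 8.2, 3.1]
finger_gap: 0.0155
```

```bash
python3 -c "
from h import *
st()"
```

```text
{'clk': np.float64(47.5167), 'al': np.float64(-12.4592), 'r': np.float64(0.0547), 'ax': np.float64(-0.0002), 'F': array([2.59, 8.25, 3.13]), 'Ft': np.float64(9.0687), 'Mn': np.float64(1.6548), 'tq': np.float64(0.1736), 'gap': np.float64(0.0155), 'v': np.float64(0.0458)}
```

Request:
carry_out --plan '[{"slide": [-0.008, -0.042, -0.012], "turn": 0}, {"slide": [-0.017, -0.084, -0.026], "turn": 0}, {"slide": [-0.025, -0.126, -0.041], "turn": 0}, {"slide": [-0.033, -0.167, -0.058], "turn": 0}, {"slide": [-0.041, -0.208, -0.076], "turn": 0}, {"slide": [-0.049, -0.247, -0.095], "turn": 0}, {"slide": [-0.057, -0.287, -0.116], "turn": 0}, {"slide": [-0.065, -0.325, -0.137], "turn": 0}]'

```text
clock: 48.18
tool_pos: [0.529, 0.0188, 0.3186]
ee_rot: [0.448, 0.549, 0.449, -0.545]
wrist_force: [1.6, 7.4, 8.4]
finger_gap: 0.0155
```

```bash
python3 -c "
from h import *
st()"
```

```text
{'clk': np.float64(48.1833), 'al': np.float64(-27.4412), 'r': np.float64(0.0547), 'ax': np.float64(-0.0003), 'F': array([1.56, 7.36, 8.37]), 'Ft': np.float64(10.5306), 'Mn': np.float64(1.5721), 'tq': np.float64(0.1696), 'gap': np.float64(0.0155), 'v': np.float64(0.0365)}
```

Request:
carry_out --plan '[{"slide": [0.008, 0.039, 0.022], "turn": 0}, {"slide": [0.015, 0.078, 0.042], "turn": 0}, {"slide": [0.023, 0.118, 0.062], "turn": 0}, {"slide": [0.032, 0.158, 0.08], "turn": 0}, {"slide": [0.04, 0.199, 0.096], "turn": 0}, {"slide": [0.048, 0.241, 0.111], "turn": 0}, {"slide": [0.056, 0.283, 0.125], "turn": 0}, {"slide": [0.065, 0.325, 0.137], "turn": 0}]'

```text
clock: 48.85
tool_pos: [0.5312, 0.0282, 0.322]
ee_rot: [-0.45, -0.544, -0.448, 0.548]
wrist_force: [2.3, -8.3, -4.7]
finger_gap: 0.0158
```

```bash
python3 -c "
from h import *
st()"
```

```text
{'clk': np.float64(48.85), 'al': np.float64(-16.638), 'r': np.float64(0.0543), 'ax': np.float64(0.0001), 'F': array([ 2.35, -8.31, -4.7 ]), 'Ft': np.float64(-8.7184), 'Mn': np.float64(-1.5523), 'tq': np.float64(-0.1138), 'gap': np.float64(0.0158), 'v': np.float64(0.0366)}
```

Forward and back forces balance at about α = -14°, and the torque fits put the null at about -3 to -13°. I'll settle at about -11° and firm up the grip.

Request:
carry_out --plan '[{"slide": [0.006, 0.029, 0.007], "turn": 0}, {"slide": [0.012, 0.058, 0.013], "turn": 0}, {"slide": [0.018, 0.087, 0.02], "turn": 0}, {"slide": [0.023, 0.115, 0.026], "turn": 0}, {"slide": [0.023, 0.115, 0.026], "turn": 0}, {"slide": [0.023, 0.115, 0.026], "turn": 0}, {"slide": [0.023, 0.115, 0.026], "turn": 0}, {"slide": [0.023, 0.115, 0.026], "turn": 0}]' --newtons 40

```text
clock: 49.52
tool_pos: [0.5321, 0.0323, 0.3231]
ee_rot: [-0.45, -0.544, -0.448, 0.548]
wrist_force: [0.4, -9.7, -4.0]
finger_gap: 0.0152
```

Request:
carry_out --plan '[{"slide": [0, 0, 0], "turn": 0}, {"slide": [0, 0, 0], "turn": 0}, {"slide": [0, 0, 0], "turn": 0}, {"slide": [0, 0, 0], "turn": 0}, {"slide": [0, 0, 0], "turn": 0}, {"slide": [0, 0, 0], "turn": 0}, {"slide": [0, 0, 0], "turn": 0}, {"slide": [0, 0, 0], "turn": 0}]'

```text
clock: 50.18
tool_pos: [0.5321, 0.0323, 0.3231]
ee_rot: [-0.45, -0.544, -0.448, 0.548]
wrist_force: [1.9, -11.3, -5.3]
finger_gap: 0.0156
```

```bash
python3 - <<'E'
from h import *
st()
im,d=bot.capture('scene'); save('sc9',cv2.resize(im[160:310,210:360],(600,600),interpolation=cv2.INTER_CUBIC))
im,d=bot.capture('top'); save('top9',im)
z0=np.load('pics/top0.npz')['im']
st()
E
sed -i 's/^D=np.array(D); sw/D+=[(8,-1,17,7.6,.023),(8,-1,2.3,8.54,.251),(8,-1,-12.5,9.07,.174),(8,-1,-27.4,10.53,.170),(9,1,-16.6,-8.72,-.114)]\nD=np.array(D); sw/' fit.py; python3 fit.py | sed -n '/--/,$p'; python3 dot.py sc9
```

```text
{'clk': np.float64(50.1833), 'al': np.float64(-12.1009), 'r': np.float64(0.0543), 'ax': np.float64(0.0001), 'F': array([  1.93, -11.26,  -5.26]), 'Ft': np.float64(-11.5322), 'Mn': np.float64(-1.9564), 'tq': np.float64(-0.3234), 'gap': np.float64(0.0156), 'v': np.float64(0.0023)}
{'clk': np.float64(50.2833), 'al': np.float64(-12.0905), 'r': np.float64(0.0543), 'ax': np.float64(0.0001), 'F': array([ 0.32, -9.76, -4.29]), 'Ft': np.float64(-10.1995), 'Mn': np.float64(-1.9422), 'tq': np.float64(-0.0865), 'gap': np.float64(0.0152), 'v': np.float64(0.0012)}
--
g4 m 0.228 phi0 -139.5 +- 8.8 P [0.35  0.35  0.35  0.35  0.35  0.35  0.35  0.294 0.276 0.261 0.261] cost 16.507142976866145 14
g4F m 0.22 phi0 -122.3 +- 45.4 P [0.35  0.35  0.35  0.35  0.35  0.35  0.35  0.347 0.212 0.325 0.27 ] cost 3.567277758927617 14
g4T m 0.217 phi0 -142.1 +- 9.8 P [0.35  0.35  0.35  0.35  0.35  0.35  0.35  0.35  0.35  0.35  0.262] cost 12.673617763482554 14
g234 m 0.236 phi0 -132.1 +- 4.5 P [0.35  0.35  0.224 0.253 0.258 0.215 0.265 0.308 0.25  0.286 0.273] cost 54.43151197824564 48
g234F m 0.234 phi0 -135.2 +- 10.7 P [0.35  0.35  0.234 0.244 0.266 0.225 0.255 0.301 0.261 0.275 0.27 ] cost 16.93968479354692 48
g234T m 0.226 phi0 -131.4 +- 5.3 P [0.35  0.35  0.35  0.35  0.35  0.35  0.35  0.35  0.35  0.35  0.273] cost 37.88285945740718 48
g2 m 0.218 phi0 -125.1 +- 7.9 P [0.35  0.35  0.2   0.279 0.226 0.35  0.35  0.35  0.35  0.35  0.276] cost 19.90330521877056 20
g3 m 0.238 phi0 -132.6 +- 8.3 P [0.35  0.35  0.35  0.35  0.35  0.216 0.264 0.35  0.35  0.35  0.276] cost 16.207685814325195 14
all m 0.241 phi0 -124.8 +- 3.9 P [0.542 0.414 0.199 0.276 0.235 0.195 0.288 0.329 0.221 0.314 0.272] cost 91.65997989812209 61
sc9 none 12.0
```

View pics/sc9.png

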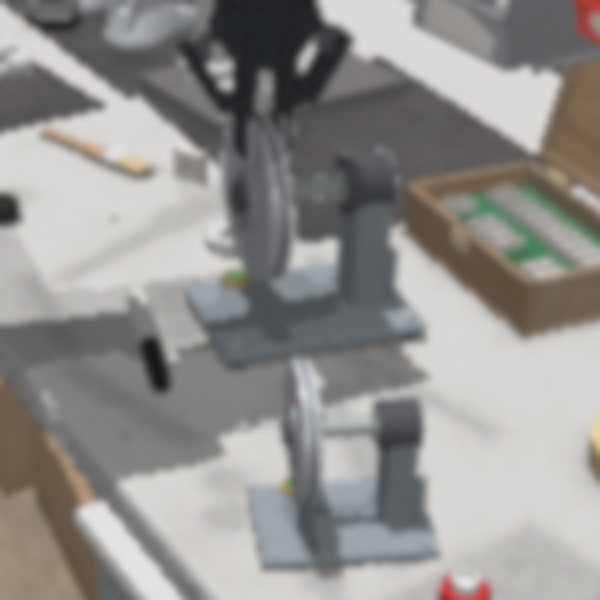

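View pics/top9.png

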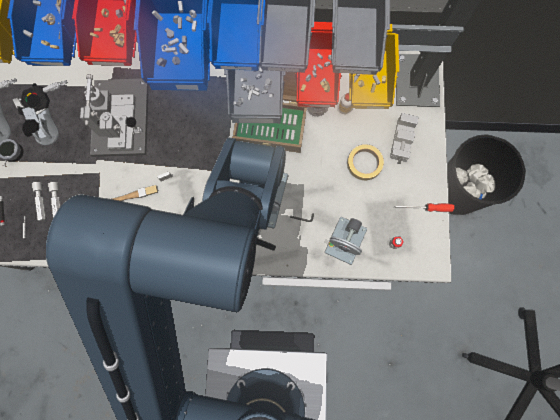

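```bash
cat >> fit.py <<'E'
print('==');run(sw<2,0,1,'g1 T');run(sw==1,1,1,'g1 back');run(sw>=1,1,1,'all but sweep0');run(sw>=1,0,1,'all but sweep0 T')
# tie: sweep 0 with separate P for 22N
sw[3:5]=7; phi0=phi.copy()
E
python3 fit.py | sed -n '/==/,$p'; python3 -c "
from h import *
s=bot.sense();print(s['clock'])"
```

```text
==
g1 T m 0.238 phi0 -100.0 +- 13.8 P [0.35  0.35  0.35  0.35  0.35  0.35  0.35  0.35  0.35  0.35  0.267] cost 19.773962132962325 13
g1 back m 0.235 phi0 -112.5 +- 9.4 P [0.35  0.426 0.35  0.35  0.35  0.35  0.35  0.35  0.35  0.35  0.259] cost 20.14327720885082 8
all but sweep0 m 0.241 phi0 -127.9 +- 4.0 P [0.35  0.409 0.209 0.266 0.246 0.202 0.28  0.319 0.233 0.302 0.265] cost 78.1798141841061 56
all but sweep0 T m 0.239 phi0 -128.9 +- 4.7 P [0.35  0.35  0.35  0.35  0.35  0.35  0.35  0.35  0.35  0.35  0.265] cost 54.814426295630014 56
50.2833
```

Request:
carry_out --plan '[{"slide": [0.005, 0.025, 0.005], "turn": 0}, {"slide": [0.01, 0.05, 0.01], "turn": 0}, {"slide": [0.014, 0.07, 0.013], "turn": 0}, {"slide": [0.014, 0.07, 0.013], "turn": 0}, {"slide": [0.014, 0.07, 0.013], "turn": 0}, {"slide": [0.014, 0.07, 0.013], "turn": 0}, {"slide": [0.014, 0.07, 0.013], "turn": 0}, {"slide": [0.014, 0.07, 0.013], "turn": 0}]'

```text
clock: 50.95
tool_pos: [0.5326, 0.035, 0.3237]
ee_rot: [-0.451, -0.544, -0.448, 0.548]
wrist_force: [0.4, -11.1, -3.7]
finger_gap: 0.0153
```

Request:
carry_out --plan '[{"slide": [0, 0, 0], "turn": 0}, {"slide": [0, 0, 0], "turn": 0}, {"slide": [0, 0, 0], "turn": 0}, {"slide": [0, 0, 0], "turn": 0}, {"slide": [0, 0, 0], "turn": 0}, {"slide": [0, 0, 0], "turn": 0}, {"slide": [0, 0, 0], "turn": 0}, {"slide": [0, 0, 0], "turn": 0}]'

```text
clock: 51.62
tool_pos: [0.5326, 0.0349, 0.3237]
ee_rot: [-0.451, -0.544, -0.448, 0.548]
wrist_force: [1.0, -9.9, -4.2]
finger_gap: 0.0152
```

```bash
python3 -c "
from h import *
st(); print(bot.close_job())"
```

```text
{'clk': np.float64(51.6167), 'al': np.float64(-9.1948), 'r': np.float64(0.0544), 'ax': np.float64(0.0001), 'F': array([ 0.97, -9.92, -4.21]), 'Ft': np.float64(-10.0886), 'Mn': np.float64(-1.9671), 'tq': np.float64(-0.0603), 'gap': np.float64(0.0152), 'v': np.float64(0.0024)}
the job is handed in; nothing more can be done
None
```

I turned the wheel through four grips from above and brought its heavy side to my best estimate of straight down. I handed the job in at 51.6 s of the 72 s allowed, with the rim gripped; `close_job` reports no verdict.

- **Heavy side:** it pulls with about 0.24 N m. I took the measurements by sweeping the wheel in both directions and reading wrist force and moment. The fit puts straight down at a turn of about -128° ± 4° from the start, leaving out the first sweep, where I changed the grip force. The wheel was left at about -130°.
- **Last checks:** the arm was still (joint speeds under 0.003 rad/s), the fingers were closed on the disc with a 40 N grip command, and the hand was within 1 mm of the rim position I planned. I did not measure the contact force on the disc directly.
- **Bystanders:** the ones visible in the last top picture look unmoved; the arm hid some of them, including the setting ring and part of the marker.

**What disagreed:**
- **First grip:** on its own it gave about -105°. That is 25° from the final angle, outside the 20° limit if it were right. The three later grips gave -125° to -140°. I trusted those because in the first grip the red dot seemed to turn about 10° less than the hand.
- **Red dot:** the finger hid it or it was too faint in the last pictures. The final wheel angle therefore comes from the hand position, with no picture to confirm it.

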